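# Fit the riser pipe and cartridge on an oil-filter stand

### The arm

A 7-joint arm with a two-finger parallel gripper is mounted at the origin on the work surface. World frame = base frame: x ahead of the robot, y to its left, z up, the work surface at z = 0. Lengths are in m, angles in rad, forces in N, time in s.
With the tool pointing down it reaches from about 0.425 to 0.875 m from the base axis. Payload 4.7 kg.
Tool frame: the origin (TCP) lies between the finger pads; the fingertips stand 11 mm ahead of it and the grasp point (between the pads) lies 8 mm behind it; z points along the fingers, y is the direction in which the jaws open and shut (so a half turn about z gives the same grasp; the last joint's range is limited). The gripper opens to 87 mm and grips with 3 to 60 N. Pads are 19 mm wide; open, the fingers measure 117 mm over their backs; the gripper's body (75 mm by 190 mm) begins 51 mm behind the grasp point.
Start: joints at [1.135, 0.321, -0.07, 1.45, 0.023, 1.371, -0.057], TCP at [0.283, -0.585, 0.195] pointing down, gripper open.
Joint ranges: [-2.86, 2.86], [-0.3, 2.09], [-1.38, 1.24], [0.06, 2.45], [-1.56, 4.7], [0.09, 2.05], [-2.69, 2.69]. Speed limits (rad/s): [2.57, 2.57, 3.14, 3.14, 3.14, 3.14, 3.14].

### API

Orientations are given as a rotation vector (axis times angle).
In Python, from bench import ctrl gives the robot as it stands.
- The arm moves only by the tool servo_tool, never from a script. Its argument "series" is a list of rows, each an object with "travel": the shift along the tool's x, y, z in m, a list of three; "angular": the turn, a rotation vector about the tool's x, y, z in rad, a list of three. A call has 1 to 5 rows; each row shifts and turns the commanded pose from where the row before left it, along the tool's axes as they then stand; what a row does not reach is not made up. A row lasts 1/10 s, in which the tool goes at most 50 mm and 8.59 degrees, less where a joint would pass 70% of its speed; a pose out of reach is approached as far as the arm can. A call with a gripper value outside its range is refused whole. "claw" is the finger opening in m, from 0 to 0.087, set as the call begins (left out, the last holds). The fingers move at their own pace and stop on an object; "squeeze" is the grip in N (left out, the last holds). Time passes only in rows, so rows that do not move let the fingers close. It gives the time, the measured TCP pose, the force and the opening at its end, in the units of the state.
- ctrl.get_state(): the state, without advancing time (a new reading comes with each control period).
- ctrl.get_image(name): name is "scene" or "top"; returns the picture (480x640x3 uint8, red, green, blue); there is no depth.
- ctrl.calibration(name): a dict with "fx", "fy", "cx", "cy" (pixels), "rvec" (rotation vector, rad) and "tvec" (3), from world to camera coordinates, as OpenCV has them. Camera axes: x right, y down, z forward; pixel columns grow to the right and rows downward; lengths in m; the calibration is good to about 2 mm. A picture is of the moment at which its call begins. calibration takes no time and is no camera call.
- ctrl.close_job(): hands the job in, once; it reports no verdict.
The state is a dict: "time": time; "joint_positions": joint angles; "qd": joint speeds; "joint_torque": joint torques, N m; "position": TCP position; "tool_rot": TCP orientation; "ft_force": force on the tool from outside, world axes, zero at the start; "torque": the same for the moment, N m; "grip_width": opening from 0.0 (shut) to 1.0 (fully open).
Only numpy, scipy, OpenCV 4.12 (cv2) and the standard library are available. Lean on these libraries where they do the work, as an engineer would, in place of code of your own. Each camera call takes 0.05 s, during which the arm holds its last target.

### The job

Make up the oil filter on the stand: first pull the blanking plug out of the collet and put it in the steel tray. Then push the longer of the two pipes into the collet, past the stiff seal, until its collar sits down on the collet, slide the tall slim cartridge over the pipe right down onto the plate, and last of all swing the drain lever round to its stop so that it points straight along the plate, away from the pipe. Leave the shorter pipe and the low, wide cartridge where they stand.

Things in the scene. Friction and masses are not known exactly. Their poses are not given: they have to be found in the camera images.
- collet_mouth (a point): Centre of the open top of the collet, 60 mm above the table: a black upright round boss on the stand plate, 34 mm outside, 30 mm high, with a round vertical bore of about 21.5 mm. 12 mm down the bore sits the seal, which takes about 8 N of downward push to drive on. At the start the blanking plug stands in it. Axes as the stand.
- stand: Filter stand: aluminium plate 30 mm thick bolted to the table; origin on the table under the collet. z up, y along the plate towards the drain lever, x across it. The plate reaches 65 mm from the origin towards -y, 185 mm towards +y and 60 mm either way in x.
- seal (a joint): How far the seal inside the collet has been pushed down (m): 0 untouched (12 mm below the mouth); 0.014 when the pipe is fully home; it stays where it is pushed.
- plug_center (a point): Grey plastic blanking plug, a vertical mushroom 62 mm long; this point is half-way up its axis (31 mm above its foot). From the foot: 10 mm of 19 mm shank (loose in the collet), 6 mm of 34 mm flange (rests on the collet), 46 mm of 25 mm round grip. 40 g. z is its axis, up.
- pipe_center (a point): The longer steel pipe, 20 mm diameter, 115 mm long, about 100 g, standing in a hole of the rack; this point is half-way up its axis (z, up). Tapered foot (14 mm wide, full width 5 mm up); 30 mm stop collar 26 to 32 mm above the foot. Fully home, the foot is 26 mm below the collet mouth, this point 31.5 mm above it; only friction then holds it against lifting.
- short_pipe_center (a point): The shorter steel pipe, same 20 mm diameter and collar but 75 mm long, in the other hole of the rack; this point is half-way up. Not wanted: leave it.
- rack: Plywood rack fixed to the table, 60 (x) x 130 (y) x 40 mm high; origin under its centre. Two holes 24 mm deep and 23 mm wide at y = -35 and +35 mm; the pipe's foot stands 16 mm above the table.
- cartridge_center (a point): The tall slim filter cartridge: pleated brown paper ring with black ends, 62 mm outside (65 mm over its 7 mm high end rims), 42 mm hole right through, 110 mm tall, 150 g, standing on the table; this point is half-way up its axis, z up. Seated over the pipe and collet it stands on the plate (its underside 30 mm above the table) and the pipe sticks out 9 mm above it.
- low_cartridge_center (a point): The low wide cartridge, same make-up, 82 mm outside, 65 mm tall, standing on the table; this point is half-way up. Not wanted: leave it.
- tray: Open steel tray fixed to the table, 110 (x) x 150 (y) x 35 mm high, 4 mm walls; origin under its centre.
- drain (a joint): Drain lever angle (rad): 0 points square across the plate, to the plate's -x; grows clockwise seen from above to 1.571 at its stop, where it points along the plate's +y, away from the collet. It turns stiffly (about 2 N at the knob) and stays where it is left.
- drain_knob (a point): Half-way up the upright round black knob at the lever's end, 18 mm wide and 45 mm high (its top 105 mm, its foot 60 mm above the table); this point is 85 mm above the table and 70 mm from the lever's pivot.
- drain_pivot (a point): On the vertical axis of the drain lever, 70 mm above the table, 130 mm from the collet along the plate's +y. Its axes are those of the plate.
There are look-alikes about, which are no part of the job. Leave any blue or green look-alike of the part that bears cartridge_center alone.

How it is judged:
By the outcome, as a careful person would: the job done as asked, in the order asked, and still so for the second after the job is handed in, with the robot touching nothing.
It also fails if it takes over 72 s, if anything falls off the work surface, if the arm or the gripper's body presses on something with over 40 N, if the wrist force passes 120 N, or if a joint passes its speed limit or range.

## Working session

There is one attempt and no reset: what is moved stays moved. The work goes in short steps, Python scripts to look and compute and a tool call to move; the robot and the scene stay as the last step left them, time stands still between calls to the robot, and variables do not carry over. Pictures are saved under pics/ and viewed, and the job is handed in when it is done.

Besides the shell and the picture viewer there is one more tool, called after "Call:" in YAML: its name, and indented under it one key for each argument. servo_tool: Moves the arm, as the interface text tells. Its arguments: {"type":"object","properties":{"series":{"type":"array","items":{"type":"object","properties":{"travel":{"type":"array","items":{"type":"number"}},"angular":{"type":"array","items":{"type":"number"}}}}},"claw":{"type":"number"},"squeeze":{"type":"number"}},"required":["series"]}

```bash
ls; mkdir -p pics
python3 - <<'E'
from bench import ctrl
import cv2
s=ctrl.get_state(); print(s)
for n in("scene","top"):
    im=ctrl.get_image(n); cv2.imwrite(f"pics/{n}0.png",im[:,:,::-1]); print(n,ctrl.calibration(n))
E
```

```text
pics
{'time': 0.0, 'joint_positions': array([ 1.13510632,  0.32182107, -0.07011945,  1.45167032,  0.02259459,
        1.37079613, -0.0568963 ]), 'qd': array([-1.07535774e-03,  6.29927501e-05,  1.98538336e-03,  3.39881900e-03,
        1.84600712e-03, -9.35078624e-04,  1.15726660e-03]), 'joint_torque': array([-1.37911562e-05, -4.91283560e+01, -4.03362829e-01, -3.12526739e+01,
       -6.37995685e-02,  4.34631889e-02,  1.62660695e-04]), 'position': array([ 0.28231561, -0.58481717,  0.19386543]), 'tool_rot': array([-3.06066347e+00, -7.00278636e-01,  7.92613126e-04]), 'ft_force': array([ 0.62476911, -0.00806466, -0.37270419]), 'torque': array([-0.00384905, -0.00306274, -0.0443242 ]), 'grip_width': 1.0019401720580228}
scene {'fx': 526.718879241262, 'fy': 526.718879241262, 'cx': 327.1179293344922, 'cy': 237.3357890468751, 'rvec': array([ 1.63938627,  2.05577954, -0.71002661]), 'tvec': array([ 0.19744576, -0.33706645,  1.57880554])}
top {'fx': 580.4345792779432, 'fy': 580.4345792779432, 'cx': 321.7724707356427, 'cy': 242.799606309973, 'rvec': array([ 2.12489469, -2.14274345,  0.20080274]), 'tvec': array([-0.08317555,  0.55746002,  1.4609737 ])}
```

View pics/scene0.png

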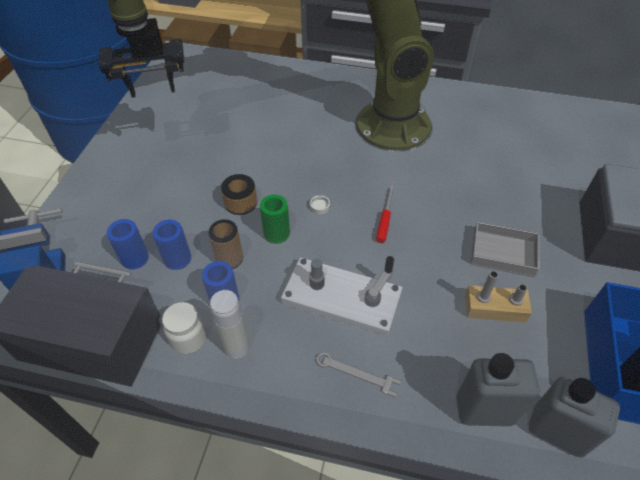

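View pics/top0.png

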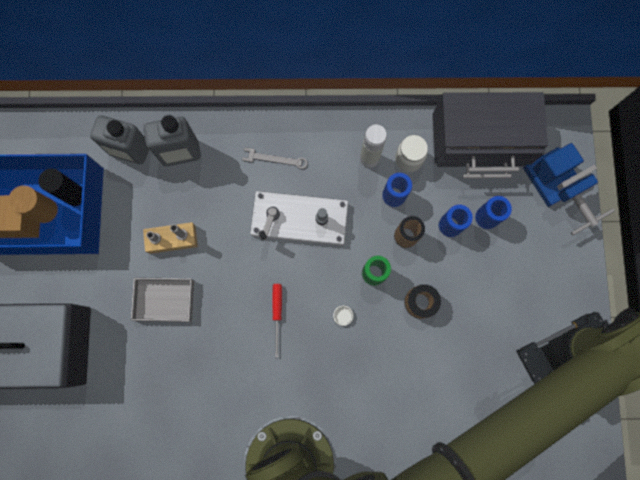

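The scene view shows the brown tall cartridge at about (226,243) and the low wide one at (239,194). The blue look-alikes are at (128,244), (172,245) and (220,283), and the green one is at (275,219). The plug is at (316,273), the lever knob at (389,264), the rack at (500,303) and the tray at (506,250). Next I'll enlarge crops of these.

```bash
cat > h.py <<'E'
import numpy as np,cv2
from bench import ctrl
C={n:ctrl.calibration(n) for n in("scene","top")}
def ray(n,uv):
    c=C[n];R=cv2.Rodrigues(np.array(c['rvec']))[0];t=np.array(c['tvec'])
    d=R.T@np.array([(uv[0]-c['cx'])/c['fx'],(uv[1]-c['cy'])/c['fy'],1]);return -R.T@t,d
def onz(n,uv,z):
    o,d=ray(n,uv);return o+d*(z-o[2])/d[2]
def tri(a,b):
    (o1,d1),(o2,d2)=ray("scene",a),ray("top",b)
    s=np.linalg.lstsq(np.c_[d1,-d2],o2-o1,rcond=None)[0]
    p,q=o1+s[0]*d1,o2+s[1]*d2;return (p+q)/2,np.linalg.norm(p-q)
def proj(n,p):
    c=C[n];K=np.array([[c['fx'],0,c['cx']],[0,c['fy'],c['cy']],[0,0,1.]])
    return cv2.projectPoints(np.array([p],float),np.array(c['rvec']),np.array(c['tvec']),K,None)[0].ravel()
def crop(im,x0,y0,w,h,k,fn):
    cv2.imwrite(fn,cv2.resize(im[y0:y0+h,x0:x0+w],None,fx=k,fy=k,interpolation=cv2.INTER_CUBIC))
E
python3 - <<'E'
from h import *
t=cv2.imread("pics/top0.png");s=cv2.imread("pics/scene0.png")
crop(t,240,180,200,150,4,"pics/c1.png")
crop(s,200,180,210,150,3.8,"pics/c2.png")
crop(t,125,210,80,120,5,"pics/c3.png")
crop(s,455,215,95,115,5,"pics/c4.png")
a=cv2.imread("pics/c3.png");b=cv2.imread("pics/c4.png");H=max(a.shape[0],b.shape[0])
z=np.zeros((600,min(800,a.shape[1]+b.shape[1]),3),np.uint8)
a=a[:600];z[:a.shape[0],:a.shape[1]]=a;b=b[:600,:z.shape[1]-a.shape[1]];z[:b.shape[0],a.shape[1]:a.shape[1]+b.shape[1]]=b
cv2.imwrite("pics/c34.png",z);print(a.shape,b.shape)
E
```

```text
(600, 400, 3) (575, 400, 3)
```

View pics/c1.png

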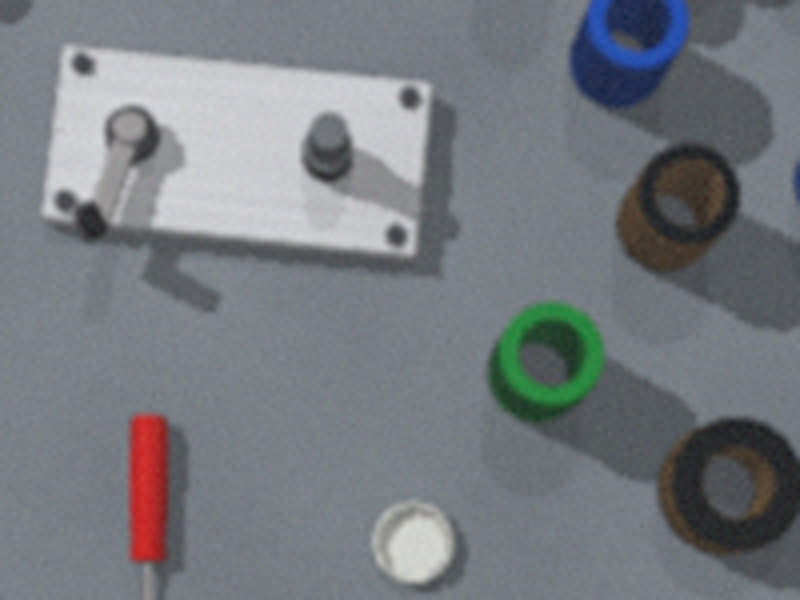

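View pics/c2.png

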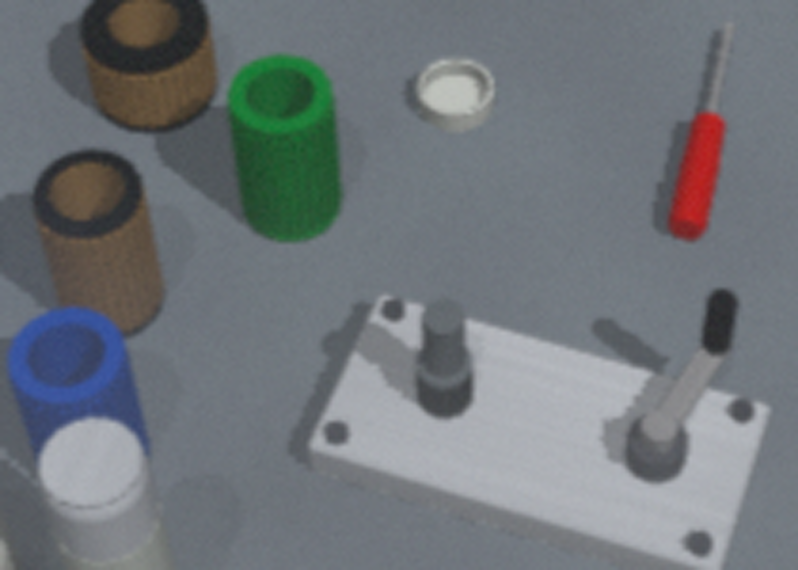

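View pics/c34.png

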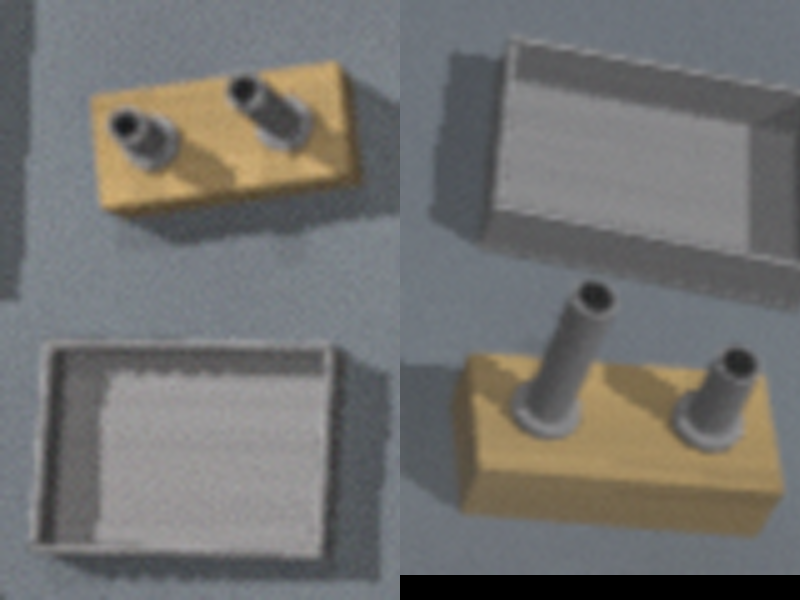

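The two brown paper-and-black-ended cartridges are the candidates: the tall slim one is at top (412,228) / scene (223,231), and the low wide one is at top (423,301). The one at top (412,228) fits the description: slim and about 110 mm tall. Of the two pipes, the longer is the one at top (174,228) / scene (494,274).

```bash
cat > m1.py <<'E'
from h import *
def un(X,Y,x0,y0,k): return ((X+.5)/k-.5+x0,(Y+.5)/k-.5+y0)
T1=lambda X,Y:un(X,Y,240,180,4); S1=lambda X,Y:un(X,Y,200,180,3.8)
T3=lambda X,Y:un(X,Y,125,210,5); S4=lambda X,Y:un(X-400,Y,455,215,5)
f=lambda p:np.round(p,4)
def pr(n,a,b,z):
    p,e=tri(a,b);print(n,"tri",f(p),"gap",round(e,4),"topz",f(onz("top",b,z)),"scenez",f(onz("scene",a,z)))
pr("plug",S1(443,316),T1(330,129),.112)
pr("long",S4(595,298),T3(245,91),.131)
pr("short",S4(740,364),T3(125,126),.091)
pr("cart",S1(89,195),T1(689,194),.11)
pr("knob",S1(721,302),T1(92,222),.105)
pr("pivtop",S1(660,425),T1(132,124),.075)
for c in[(63,46),(432,82),(415,250),(42,217)]: print("plate top",f(onz("top",T1(*c),.03)))
for c in[(383,296),(769,405),(715,566),(310,452)]: print("plate scene",f(onz("scene",S1(*c),.03)))
for c in[(45,342),(333,345),(323,555),(31,550)]: print("tray",f(onz("top",T3(*c),.035)))
for c in[(92,98),(342,62),(357,180),(102,210)]: print("rack",f(onz("top",T3(*c),.04)))
E
python3 m1.py
```

```text
plug tri [ 0.6243 -0.0873  0.1129] gap 0.0028 topz [ 0.6247 -0.0887  0.112 ] scenez [ 0.6234 -0.0861  0.112 ]
long tri [0.5826 0.2792 0.1308] gap 0.002 topz [0.5825 0.2781 0.131 ] scenez [0.5826 0.2802 0.131 ]
short tri [0.5732 0.3491 0.0911] gap 0.0022 topz [0.5732 0.348  0.091 ] scenez [0.573  0.3502 0.091 ]
cart tri [ 0.5819 -0.3128  0.1073] gap 0.0031 topz [ 0.5818 -0.3139  0.11  ] scenez [ 0.5837 -0.3101  0.11  ]
knob tri [0.5687 0.0632 0.0983] gap 0.0029 topz [0.5676 0.0611 0.105 ] scenez [0.5735 0.0647 0.105 ]
pivtop tri [0.6391 0.0413 0.0677] gap 0.0043 topz [0.6376 0.0386 0.075 ] scenez [0.6435 0.0436 0.075 ]
plate top [0.7021 0.0884 0.03  ]
plate top [ 0.6757 -0.1583  0.03  ]
plate top [ 0.5617 -0.1451  0.03  ]
plate top [0.5856 0.101  0.03  ]
plate scene [ 0.5601 -0.1401  0.03  ]
plate scene [0.5861 0.1027 0.03  ]
plate scene [0.6994 0.0877 0.03  ]
plate scene [ 0.6784 -0.1533  0.03  ]
tray [0.4703 0.4006 0.035 ]
tray [0.4676 0.2516 0.035 ]
tray [0.3595 0.2535 0.035 ]
tray [0.3633 0.4027 0.035 ]
rack [0.5982 0.3806 0.04  ]
rack [0.6166 0.2503 0.04  ]
rack [0.5535 0.2407 0.04  ]
rack [0.5386 0.3728 0.04  ]
```

Run:
```python
from h import *
t=cv2.imread("pics/top0.png");s=cv2.imread("pics/scene0.png")
for n,uv,z in[("blue1",(399,186),.11),("blue2",(458,216),.11),("blue3",(496,208),.11),("green",(377,268),.11),("low",(425,300),.065),("whitebottle",(376,134),.15),("jar",(413,148),.07)]:
    print(n,onz("top",uv,z).round(3))
crop(t,360,170,150,150,4,"pics/c5.png"); 
# black rim mask of tall cartridge, ellipse fit in both views
for n,im,b in(("top",t,(395,212,430,250)),("scene",s,(207,217,242,246))):
    x0,y0,x1,y1=b;r=im[y0:y1,x0:x1].astype(int)
    m=((r.max(2)<70)&(r.max(2)-r.min(2)<22)).astype(np.uint8)
    c=max(cv2.findContours(m,cv2.RETR_EXTERNAL,cv2.CHAIN_APPROX_NONE)[0],key=len)
    e=cv2.fitEllipse(c);u=(e[0][0]+x0,e[0][1]+y0);print(n,u,e[1],onz(n,u,.11).round(4))
```

```text
blue1 [ 0.691 -0.285  0.11 ]
blue2 [ 0.612 -0.432  0.11 ]
blue3 [ 0.632 -0.529  0.11 ]
green [ 0.481 -0.224  0.11 ]
low [ 0.405 -0.348  0.065]
whitebottle [ 0.816 -0.226  0.15 ]
jar [ 0.806 -0.332  0.07 ]
top (410.79370307922363, 230.24184608459473) (23.51384162902832, 31.36558723449707) [ 0.5764 -0.311   0.11  ]
scene (222.53418445587158, 230.7677707672119) (21.51026153564453, 27.877988815307617) [ 0.5835 -0.3114  0.11  ]
```

View pics/c5.png

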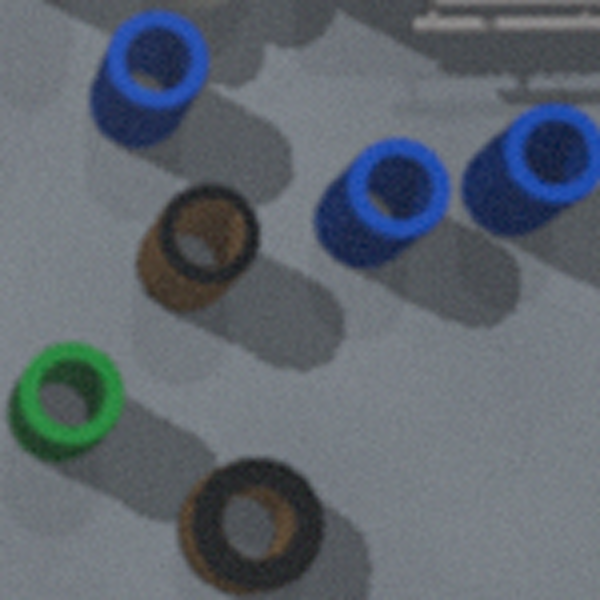

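Call:
servo_tool:
  series:
    - {"angular":[0,0,-0.14]}
    - {"angular":[0,0,-0.14]}
    - {"angular":[0,0,-0.14]}
    - {"angular":[0,0,-0.14]}
    - {"angular":[0,0,-0.14]}
  claw: 0.05

```text
$.series[0]: bad value
```

Call:
servo_tool:
  series:
    - {"travel":[0,0,0],"angular":[0,0,-0.14]}
    - {"travel":[0,0,0],"angular":[0,0,-0.14]}
    - {"travel":[0,0,0],"angular":[0,0,-0.14]}
    - {"travel":[0,0,0],"angular":[0,0,-0.14]}
    - {"travel":[0,0,0],"angular":[0,0,-0.14]}
  claw: 0.05

```text
time: 0.6
position: [0.2824, -0.585, 0.1943]
tool_rot: [-2.631, -1.715, -0.0]
ft_force: [-1.0, -0.1, -0.1]
grip_width: 0.636
```

Call:
servo_tool:
  series:
    - {"travel":[0,0,0],"angular":[0,0,-0.1385]}
    - {"travel":[0,0,0],"angular":[0,0,-0.1385]}
    - {"travel":[0,0,0],"angular":[0,0,-0.1385]}
    - {"travel":[0.02,0.013,0],"angular":[0,0,0]}
    - {"travel":[0.04,0.027,0],"angular":[0,0,0]}

```text
time: 1.1
position: [0.3191, -0.5283, 0.1937]
tool_rot: [-2.235, -2.205, 0.003]
ft_force: [0.9, -1.5, 0.2]
grip_width: 0.574
```

Call:
servo_tool:
  series:
    - {"travel":[0.04,0.028,0],"angular":[0,0,0]}
    - {"travel":[0.04,0.028,0],"angular":[0,0,0]}
    - {"travel":[0.04,0.028,0],"angular":[0,0,0]}
    - {"travel":[0.04,0.028,0],"angular":[0,0,0]}
    - {"travel":[0.04,0.028,0],"angular":[0,0,0]}

```text
time: 1.6
position: [0.4646, -0.3246, 0.1947]
tool_rot: [-2.228, -2.215, 0.001]
ft_force: [0.8, -0.1, -0.6]
grip_width: 0.577
```

Call:
servo_tool:
  series:
    - {"travel":[0.04,0.027,0],"angular":[0,0,0]}
    - {"travel":[0.04,0.027,0],"angular":[0,0,0]}
    - {"travel":[0.04,0.027,0],"angular":[0,0,0]}
    - {"travel":[0.04,0.027,0],"angular":[0,0,0]}
    - {"travel":[0.04,0.027,0],"angular":[0,0,0]}

```text
time: 2.1
position: [0.6006, -0.1256, 0.1947]
tool_rot: [-2.228, -2.215, 0.001]
ft_force: [-0.2, -0.2, -0.2]
grip_width: 0.576
```

Call:
servo_tool:
  series:
    - {"travel":[0.025,0.017,0],"angular":[0,0,0]}
    - {"travel":[0.0127,0.009,0],"angular":[0,0,0]}
    - {"travel":[0,0,0],"angular":[0,0,0]}

```text
time: 2.4
position: [0.6267, -0.0872, 0.1943]
tool_rot: [-2.222, -2.219, -0.0]
ft_force: [-0.6, -0.6, -0.5]
grip_width: 0.575
```

Call:
servo_tool:
  series:
    - {"travel":[0,-0.0025,0.04],"angular":[0,0,0]}
    - {"travel":[0,0,0.04],"angular":[0,0,0]}
    - {"travel":[0,0,0.022],"angular":[0,0,0]}
    - {"travel":[0,0,0.01],"angular":[0,0,0]}
    - {"travel":[0,0,0],"angular":[0,0,0]}

```text
time: 2.9
position: [0.6222, -0.0919, 0.0816]
tool_rot: [-2.229, -2.211, 0.004]
ft_force: [-0.1, 0.3, 0.5]
grip_width: 0.573
```

Run:
```python
from h import *
t=ctrl.get_image("top")[:,:,::-1];s=ctrl.get_image("scene")[:,:,::-1]
z=np.zeros((400,800,3),np.uint8)
z[:,:400]=cv2.resize(t[190:270,290:370],(400,400),interpolation=cv2.INTER_CUBIC)
z[:,400:]=cv2.resize(s[230:310,280:360],(400,400),interpolation=cv2.INTER_CUBIC)
cv2.imwrite("pics/p1.png",z);print(ctrl.get_state()['position'])
```

```text
[ 0.62447713 -0.09090065  0.08436338]
```

View pics/p1.png

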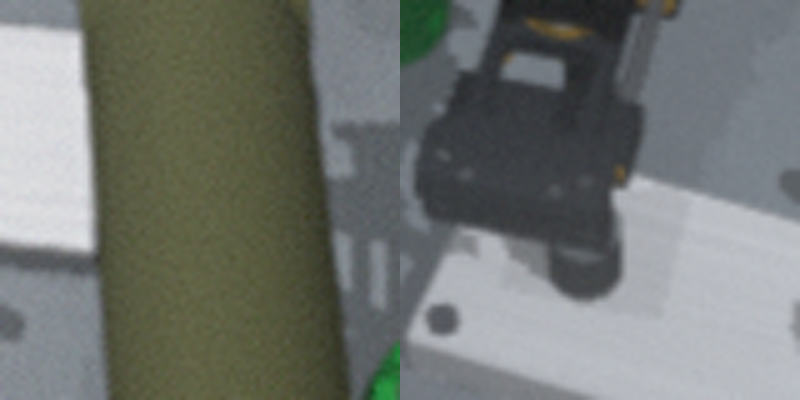

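The gripper covers the plug in both pictures, and only the collet at scene crop (585,270) is still visible. I'll settle the arm and check the reading.

Call:
servo_tool:
  series:
    - {"travel":[0,0,0],"angular":[0,0,0]}
    - {"travel":[0,0,0],"angular":[0,0,0]}

```text
time: 3.2
position: [0.6248, -0.0898, 0.0845]
tool_rot: [2.226, 2.214, 0.002]
ft_force: [-0.2, 0.1, -0.3]
grip_width: 0.579
```

Settled at (0.6248, -0.090, 0.0845). I'll correct by +2.5 mm in y and 2 mm down, then close.

Call:
servo_tool:
  series:
    - {"travel":[0.0025,0,0.002],"angular":[0,0,0]}
    - {"travel":[0,0,0],"angular":[0,0,0]}
    - {"travel":[0,0,0],"angular":[0,0,0]}

```text
time: 3.5
position: [0.6238, -0.0868, 0.081]
tool_rot: [2.227, 2.216, -0.0]
ft_force: [-0.0, 0.5, -0.8]
grip_width: 0.574
```

Call:
servo_tool:
  series:
    - {"travel":[0,0,0],"angular":[0,0,0]}
    - {"travel":[0,0,0],"angular":[0,0,0]}
    - {"travel":[0,0,0],"angular":[0,0,0]}
    - {"travel":[0,0,0],"angular":[0,0,0]}
  claw: 0.015
  squeeze: 20

```text
time: 3.9
position: [0.6238, -0.0871, 0.0809]
tool_rot: [-2.228, -2.215, 0.0]
ft_force: [0.7, 0.2, 0.1]
grip_width: 0.297
```

Call:
servo_tool:
  series:
    - {"travel":[0,0,-0.01],"angular":[0,0,0]}
    - {"travel":[0,0,-0.02],"angular":[0,0,0]}
    - {"travel":[0,0,-0.035],"angular":[0,0,0]}
    - {"travel":[0,0,-0.04],"angular":[0,0,0]}

```text
time: 4.3
position: [0.6229, -0.087, 0.1866]
tool_rot: [-2.226, -2.214, 0.002]
ft_force: [0.5, -0.4, -0.8]
grip_width: 0.269
```

Run:
```python
from h import *
s=ctrl.get_image("scene")[:,:,::-1]
crop(s,270,190,120,120,5,"pics/p2.png");print(ctrl.get_state()['position'])
```

```text
[ 0.62729765 -0.08704752  0.19541042]
```

View pics/p2.png

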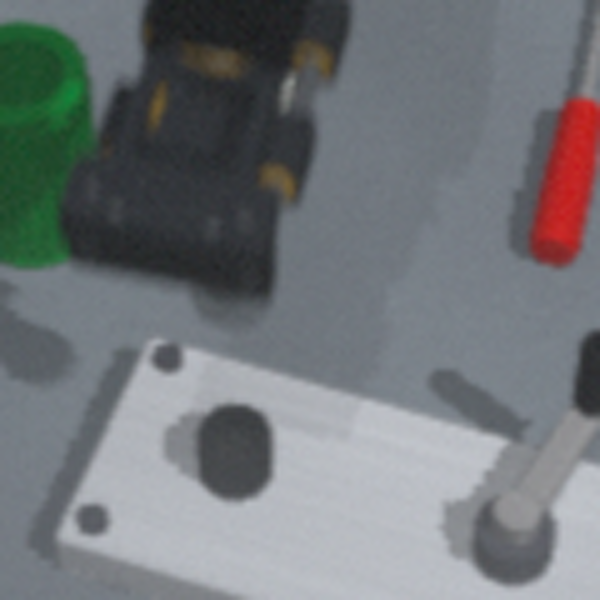

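The plug is out of the collet: the mouth is empty at crop (235,430), and the flange hangs under the gripper at (235,305).

Call:
servo_tool:
  series:
    - {"travel":[0.02,-0.01,0],"angular":[0,0,0]}
    - {"travel":[0.04,-0.02,0],"angular":[0,0,0]}
    - {"travel":[0.04,-0.02,0],"angular":[0,0,0]}
    - {"travel":[0.04,-0.02,0],"angular":[0,0,0]}
    - {"travel":[0.04,-0.02,0],"angular":[0,0,0]}

```text
time: 4.85
position: [0.5341, 0.0951, 0.1866]
tool_rot: [2.227, 2.215, 0.001]
ft_force: [1.4, 0.8, 0.0]
grip_width: 0.267
```

Call:
servo_tool:
  series:
    - {"travel":[0.04,-0.02,0],"angular":[0,0,0]}
    - {"travel":[0.04,-0.02,0],"angular":[0,0,0]}
    - {"travel":[0.04,-0.02,0],"angular":[0,0,0]}
    - {"travel":[0.04,-0.02,0],"angular":[0,0,0]}
    - {"travel":[0.04,-0.02,0],"angular":[0,0,0]}

```text
time: 5.35
position: [0.4351, 0.2956, 0.1868]
tool_rot: [2.227, 2.214, 0.002]
ft_force: [0.3, 0.1, -0.2]
grip_width: 0.268
```

Call:
servo_tool:
  series:
    - {"travel":[0.023,-0.013,0],"angular":[0,0,0]}
    - {"travel":[0.012,-0.006,0],"angular":[0,0,0]}
    - {"travel":[0,0,0.02],"angular":[0,0,0]}
    - {"travel":[0,0,0.03],"angular":[0,0,0]}
    - {"travel":[0,0,0.035],"angular":[0,0,0]}

```text
time: 5.85
position: [0.4181, 0.33, 0.1016]
tool_rot: [2.226, 2.215, 0.005]
ft_force: [1.0, 0.2, -0.9]
grip_width: 0.271
```

Run:
```python
from h import *
s=ctrl.get_image("scene")[:,:,::-1]
crop(s,440,160,130,120,5,"pics/p3.png");print(ctrl.get_state()['position'])
t=cv2.imread("pics/p2.png")
u=((235.5)/5-.5+270,(431.5)/5-.5+190);print(u,onz("scene",u,.06))
```

```text
[0.41449372 0.3267789  0.09529468]
(316.6, 275.8) [ 0.62154434 -0.08617982  0.06      ]
```

View pics/p3.png

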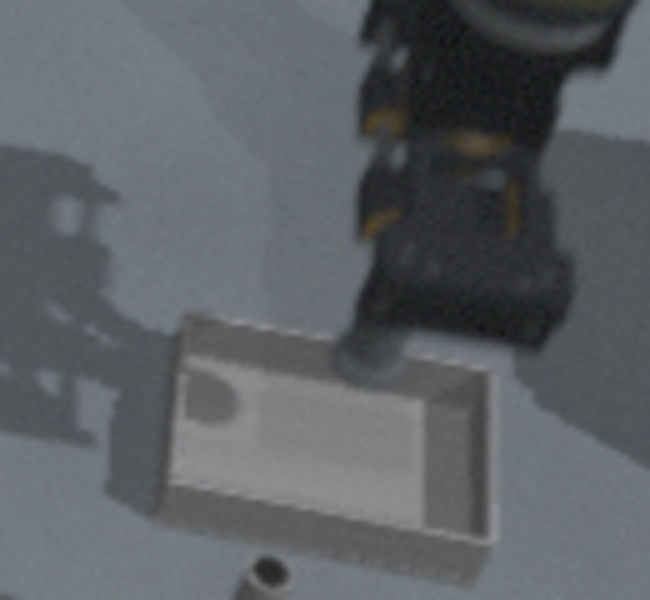

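The plug hangs over the tray interior at crop (370,360). I'll lower it and release.

Call:
servo_tool:
  series:
    - {"travel":[0,0,0.025],"angular":[0,0,0]}
    - {"travel":[0,0,0.02],"angular":[0,0,0]}
    - {"travel":[0,0,0.008],"angular":[0,0,0]}
    - {"travel":[0,0,0.003],"angular":[0,0,0]}
    - {"travel":[0,0,0.0],"angular":[0,0,0]}

```text
time: 6.4
position: [0.4175, 0.3295, 0.0457]
tool_rot: [2.227, 2.215, 0.001]
ft_force: [0.2, -0.7, 0.0]
grip_width: 0.267
```

Call:
servo_tool:
  series:
    - {"travel":[0,0,0],"angular":[0,0,0]}
    - {"travel":[0,0,0],"angular":[0,0,0]}
    - {"travel":[0,0,0],"angular":[0,0,0]}
  claw: 0.045

```text
time: 6.7
position: [0.4176, 0.3294, 0.0456]
tool_rot: [2.227, 2.215, 0.002]
ft_force: [-0.4, 0.1, 0.3]
grip_width: 0.453
```

Call:
servo_tool:
  series:
    - {"travel":[0,0,-0.02],"angular":[0,0,0]}
    - {"travel":[0,0,-0.035],"angular":[0,0,0]}
    - {"travel":[0,0,-0.045],"angular":[0,0,0]}
    - {"travel":[0,0,-0.045],"angular":[0,0,0]}
    - {"travel":[0,0.02,-0.01],"angular":[0,0,0]}

```text
time: 7.2
position: [0.4373, 0.3323, 0.2063]
tool_rot: [2.221, 2.217, 0.013]
ft_force: [0.3, 1.2, -0.2]
grip_width: 0.517
```

Run:
```python
from h import *
s=ctrl.get_image("scene")[:,:,::-1]
crop(s,440,160,130,120,5,"pics/p4.png");print(ctrl.get_state()['position'])
```

```text
[0.44256351 0.33020348 0.20538422]
```

View pics/p4.png

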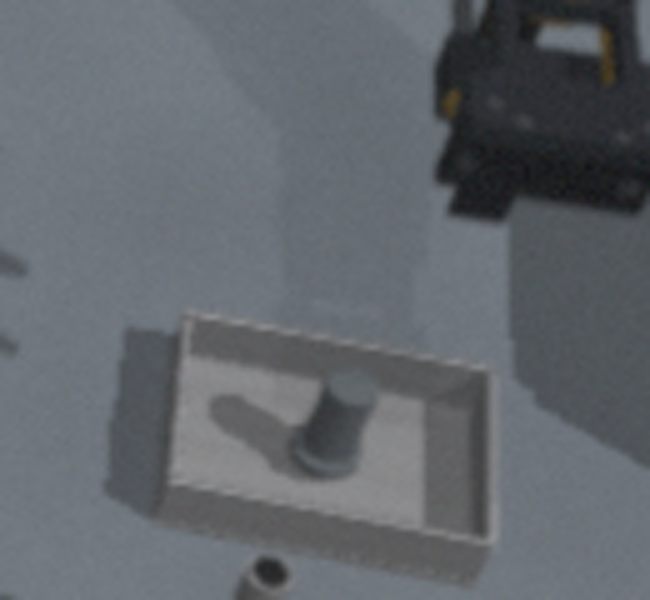

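The plug stands in the tray at crop (335,430). Next is the long pipe at (0.5826, 0.279).

Call:
servo_tool:
  series:
    - {"travel":[-0.01,0.025,0],"angular":[0,0,0]}
    - {"travel":[-0.015,0.04,0],"angular":[0,0,0]}
    - {"travel":[-0.015,0.04,0],"angular":[0,0,0]}
    - {"travel":[-0.008,0.025,0],"angular":[0,0,0]}
    - {"travel":[-0.003,0.012,0],"angular":[0,0,0]}

```text
time: 7.75
position: [0.5809, 0.2746, 0.1983]
tool_rot: [-2.232, -2.21, 0.003]
ft_force: [-0.0, -0.1, -0.0]
grip_width: 0.511
```

Call:
servo_tool:
  series:
    - {"travel":[0,0,0.02],"angular":[0,0,0]}
    - {"travel":[0,0,0.02],"angular":[0,0,0]}
    - {"travel":[0,0,0],"angular":[0,0,0]}
    - {"travel":[0,0,0],"angular":[0,0,0]}

```text
time: 8.15
position: [0.5778, 0.2779, 0.16]
tool_rot: [-2.226, -2.216, 0.001]
ft_force: [-0.0, 0.2, -0.0]
grip_width: 0.52
```

Run:
```python
from h import *
s=ctrl.get_image("scene")[:,:,::-1]
crop(s,440,210,120,120,5,"pics/p5.png");print(ctrl.get_state()['position'])
```

```text
[0.57840581 0.27810918 0.16088004]
```

View pics/p5.png

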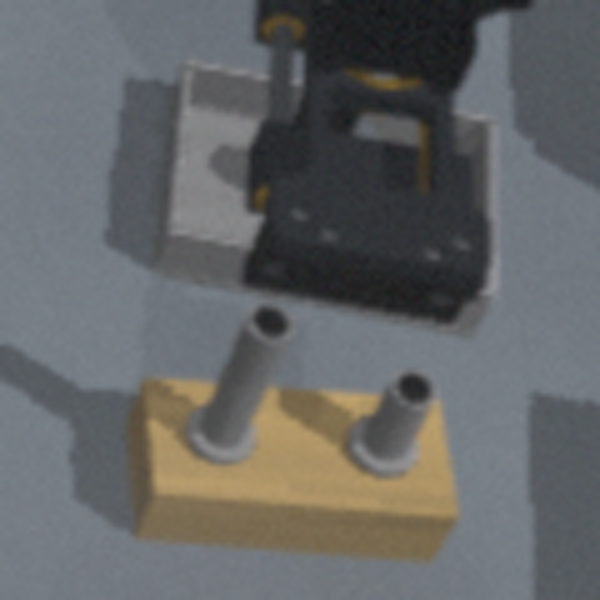

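Run:
```python
from h import *
for p in[(.5784,.2781,.22),(.5784,.2781,.149),(.5826,.2792,.131)]:
    u=proj("scene",p);print(u,(u-[440,210]+.5)*5)
```

```text
[504.22055771 246.20302905] [323.60278853 183.51514523]
[494.83463162 267.35914288] [276.67315811 289.2957144 ]
[493.08947132 274.1161651 ] [267.9473566  323.08082551]
```

The projection agrees with the picture: the pipe top is at crop (268,323) and the gripper is offset by perspective, as it was over the tray. I'll correct x by +4 mm and go down.

Call:
servo_tool:
  series:
    - {"travel":[0.001,0.004,0.005],"angular":[0,0,0]}
    - {"travel":[0,0,0.025],"angular":[0,0,0]}
    - {"travel":[0,0,0.025],"angular":[0,0,0]}
    - {"travel":[0,0,0.012],"angular":[0,0,0]}
    - {"travel":[0,0,0],"angular":[0,0,0]}

```text
time: 8.7
position: [0.582, 0.2776, 0.0914]
tool_rot: [-2.227, -2.215, 0.004]
ft_force: [1.0, -0.1, -0.5]
grip_width: 0.518
```

Call:
servo_tool:
  series:
    - {"travel":[0,0,0],"angular":[0,0,0]}
    - {"travel":[0,0,0],"angular":[0,0,0]}

```text
time: 8.9
position: [0.5837, 0.2789, 0.0946]
tool_rot: [2.227, 2.215, 0.004]
ft_force: [0.7, -0.6, -0.0]
grip_width: 0.516
```

Call:
servo_tool:
  series:
    - {"travel":[0,0,0],"angular":[0,0,0]}
    - {"travel":[0,0,0],"angular":[0,0,0]}
    - {"travel":[0,0,0],"angular":[0,0,0]}
    - {"travel":[0,0,0],"angular":[0,0,0]}
    - {"travel":[0,0,0],"angular":[0,0,0]}
  claw: 0.01
  squeeze: 50

```text
time: 9.4
position: [0.5829, 0.2782, 0.0931]
tool_rot: [2.227, 2.215, 0.0]
ft_force: [1.4, -0.6, -0.4]
grip_width: 0.21
```

Call:
servo_tool:
  series:
    - {"travel":[0,0,-0.01],"angular":[0,0,0]}
    - {"travel":[0,0,-0.025],"angular":[0,0,0]}
    - {"travel":[0,0,-0.035],"angular":[0,0,0]}
    - {"travel":[0,0,-0.035],"angular":[0,0,0]}
    - {"travel":[0,0,-0.005],"angular":[0,0,0]}

```text
time: 9.9
position: [0.5848, 0.2801, 0.2086]
tool_rot: [2.226, 2.214, 0.012]
ft_force: [0.4, 0.0, -0.3]
grip_width: 0.209
```

Run:
```python
from h import *
s=ctrl.get_image("scene")[:,:,::-1];t=ctrl.get_image("top")[:,:,::-1]
z=np.zeros((500,800,3),np.uint8)
z[:,:400]=cv2.resize(s[210:310,450:530],(400,500),interpolation=cv2.INTER_CUBIC)
z[:,400:]=cv2.resize(t[170:270,120:200],(400,500),interpolation=cv2.INTER_CUBIC)
cv2.imwrite("pics/p6.png",z)
print(ctrl.get_state()['position'],ctrl.get_state()['grip_width'])
```

```text
[0.58340566 0.27876432 0.20464363] 0.2122877091740485
```

View pics/p6.png

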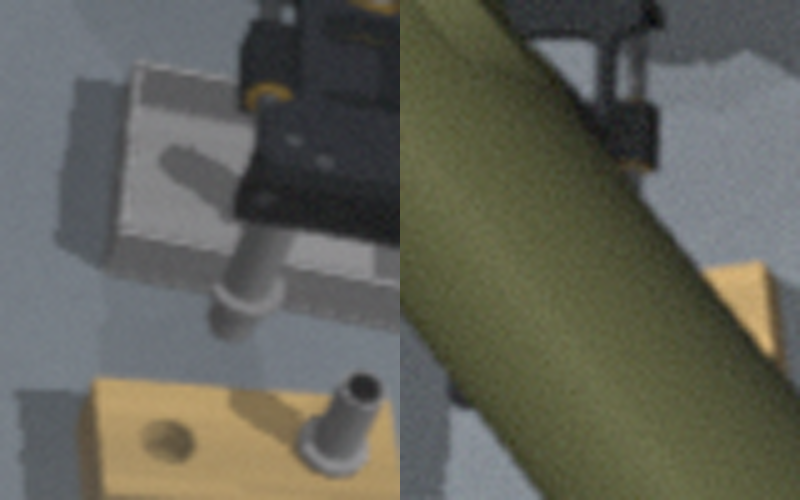

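The pipe hangs upright in the gripper, its rack hole at crop (167,440) is empty, and the short pipe is untouched. I'll carry it above the collet.

Call:
servo_tool:
  series:
    - {"travel":[-0.02,0.002,0],"angular":[0,0,0]}
    - {"travel":[-0.04,0.005,0],"angular":[0,0,0]}
    - {"travel":[-0.045,0.005,0],"angular":[0,0,0]}
    - {"travel":[-0.045,0.005,0],"angular":[0,0,0]}
    - {"travel":[-0.045,0.005,0],"angular":[0,0,0]}

```text
time: 10.5
position: [0.6026, 0.0808, 0.2009]
tool_rot: [-2.226, -2.214, 0.004]
ft_force: [0.5, -0.5, -1.0]
grip_width: 0.209
```

Call:
servo_tool:
  series:
    - {"travel":[-0.045,0.005,0],"angular":[0,0,0]}
    - {"travel":[-0.045,0.005,0],"angular":[0,0,0]}
    - {"travel":[-0.045,0.005,0],"angular":[0,0,0]}
    - {"travel":[-0.025,0.0035,0],"angular":[0,0,0]}
    - {"travel":[-0.0115,0.001,0],"angular":[0,0,0]}

```text
time: 11.0
position: [0.6211, -0.0932, 0.2006]
tool_rot: [-2.232, -2.208, 0.005]
ft_force: [0.6, -0.5, -1.7]
grip_width: 0.206
```

Call:
servo_tool:
  series:
    - {"travel":[0,0,0.02],"angular":[0,0,0]}
    - {"travel":[0,0,0.01],"angular":[0,0,0]}
    - {"travel":[0,0,0],"angular":[0,0,0]}
    - {"travel":[0,0,0],"angular":[0,0,0]}

```text
time: 11.4
position: [0.6221, -0.0869, 0.1727]
tool_rot: [-2.224, -2.217, 0.0]
ft_force: [0.7, -0.3, -0.9]
grip_width: 0.207
```

Run:
```python
from h import *
s=ctrl.get_image("scene")[:,:,::-1]
cv2.imwrite("pics/f7.png",s)
crop(s,280,225,80,80,7,"pics/p7.png");st=ctrl.get_state();print(st['position'],st['tool_rot'],st['time'])
```

```text
[ 0.62253501 -0.08721318  0.17337965] [2.22535151e+00 2.21735673e+00 7.00922993e-04] 11.45
```

View pics/p7.png

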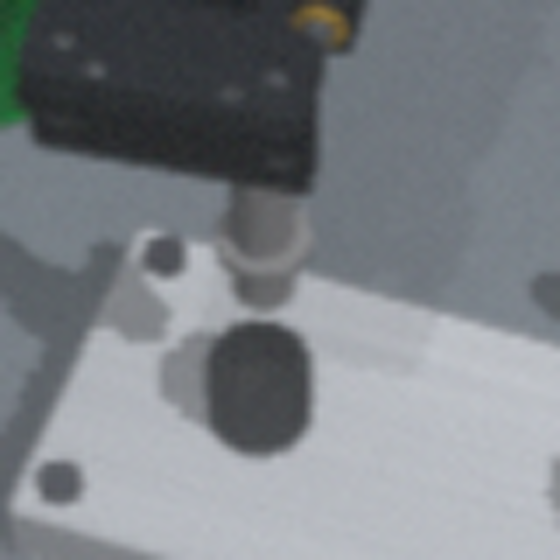

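Run:
```python
from h import *
g=lambda X,Y:((X+.5)/7-.5+280,(Y+.5)/7-.5+225)
print(onz("scene",g(264,292),.096),onz("scene",g(261,358),.06))
for p in[(.6247,-.0881,.06),(.6225,-.0872,.096)]:print((proj("scene",p)-[280,225]+.5)*7)
```

```text
[ 0.620825   -0.08447428  0.096     ] [ 0.62119392 -0.08567831  0.06      ]
[251.46151037 366.0421283 ]
[254.64503512 295.20408573]
```

The mouth is at crop (261,358) and the pipe foot at (264,292), about 1 mm off in the scene view. I'll nudge by (+1, -1) mm and lower it.

Call:
servo_tool:
  series:
    - {"travel":[-0.001,0.001,0.01],"angular":[0,0,0]}
    - {"travel":[0,0,0.015],"angular":[0,0,0]}
    - {"travel":[0,0,0.008],"angular":[0,0,0]}
    - {"travel":[0,0,0],"angular":[0,0,0]}

```text
time: 11.85
position: [0.6218, -0.0896, 0.1375]
tool_rot: [-2.225, -2.213, 0.004]
ft_force: [0.4, -0.2, -1.2]
grip_width: 0.205
```

Call:
servo_tool:
  series:
    - {"travel":[0,0,0.003],"angular":[0,0,0]}
    - {"travel":[0,0,0.003],"angular":[0,0,0]}
    - {"travel":[0,0,0.003],"angular":[0,0,0]}
    - {"travel":[0,0,0],"angular":[0,0,0]}

```text
time: 12.25
position: [0.6232, -0.0896, 0.1307]
tool_rot: [-2.227, -2.215, 0.0]
ft_force: [-0.1, 0.0, -1.8]
grip_width: 0.214
```

The foot is about 7 mm into the bore and no lateral force is showing. I'll push on.

Call:
servo_tool:
  series:
    - {"travel":[0,0,0.003],"angular":[0,0,0]}
    - {"travel":[0,0,0.003],"angular":[0,0,0]}
    - {"travel":[0,0,0.003],"angular":[0,0,0]}
    - {"travel":[0,0,0],"angular":[0,0,0]}

```text
time: 12.65
position: [0.6239, -0.0895, 0.1228]
tool_rot: [2.227, 2.214, 0.001]
ft_force: [-1.3, -1.0, 3.1]
grip_width: 0.208
```

Call:
servo_tool:
  series:
    - {"travel":[0,0,0.003],"angular":[0,0,0]}
    - {"travel":[0,0,0.003],"angular":[0,0,0]}
    - {"travel":[0,0,0],"angular":[0,0,0]}

```text
time: 12.95
position: [0.624, -0.0895, 0.117]
tool_rot: [2.226, 2.214, 0.001]
ft_force: [-0.6, -0.0, 4.4]
grip_width: 0.205
```

Call:
servo_tool:
  series:
    - {"travel":[0,0,0.003],"angular":[0,0,0]}
    - {"travel":[0,0,0.002],"angular":[0,0,0]}
    - {"travel":[0,0,0],"angular":[0,0,0]}

```text
time: 13.25
position: [0.6241, -0.0894, 0.1122]
tool_rot: [2.226, 2.214, 0.002]
ft_force: [-0.8, -1.0, 5.5]
grip_width: 0.208
```

Call:
servo_tool:
  series:
    - {"travel":[0,0,0.002],"angular":[0,0,0]}
    - {"travel":[0,0,0],"angular":[0,0,0]}

```text
time: 13.45
position: [0.6243, -0.0895, 0.111]
tool_rot: [2.226, 2.214, 0.002]
ft_force: [-1.6, 0.8, 8.9]
grip_width: 0.207
```

Call:
servo_tool:
  series:
    - {"travel":[0,0,0.0015],"angular":[0,0,0]}
    - {"travel":[0,0,0.001],"angular":[0,0,0]}
    - {"travel":[0,0,0],"angular":[0,0,0]}

```text
time: 13.75
position: [0.6249, -0.0895, 0.111]
tool_rot: [2.225, 2.212, 0.002]
ft_force: [-5.8, 0.2, 18.2]
grip_width: 0.208
```

Run:
```python
from h import *
s=ctrl.get_image("scene")[:,:,::-1]
crop(s,280,215,80,80,7,"pics/p8.png");st=ctrl.get_state();print(st['position'],st['ft_force'],st['time'])
```

```text
[ 0.62489662 -0.08950035  0.11095058] [-5.94231241 -0.02891565 18.42378069] 13.8
```

View pics/p8.png

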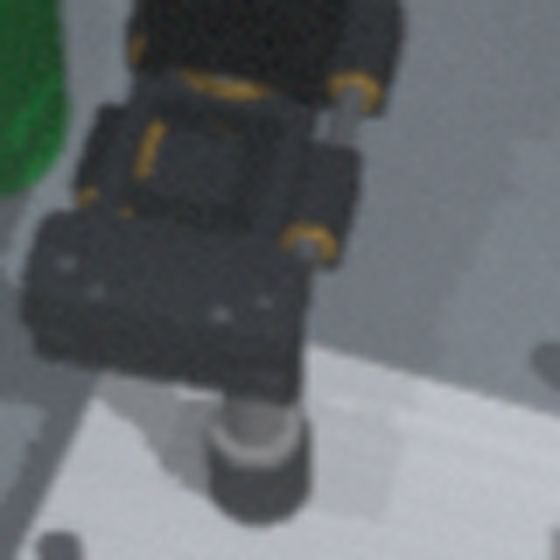

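The collar (crop 255,440) sits on the collet. Force rose to 18 N with no further descent, at TCP 0.111 against 0.1115 predicted. I'll relieve the load, release and rise.

Call:
servo_tool:
  series:
    - {"travel":[0,0,-0.002],"angular":[0,0,0]}
    - {"travel":[0,0,0],"angular":[0,0,0]}

```text
time: 14.0
position: [0.6244, -0.0895, 0.111]
tool_rot: [2.226, 2.213, 0.002]
ft_force: [-2.7, -0.2, 10.8]
grip_width: 0.208
```

Call:
servo_tool:
  series:
    - {"travel":[0,0,0],"angular":[0,0,0]}
    - {"travel":[0,0,0],"angular":[0,0,0]}
    - {"travel":[0,0,0],"angular":[0,0,0]}
    - {"travel":[0,0,-0.02],"angular":[0,0,0]}
  claw: 0.05

```text
time: 14.4
position: [0.6208, -0.0896, 0.1252]
tool_rot: [-2.224, -2.212, 0.006]
ft_force: [-1.0, -0.1, 0.4]
grip_width: 0.485
```

Call:
servo_tool:
  series:
    - {"travel":[0,0,-0.04],"angular":[0,0,0]}
    - {"travel":[0,0,-0.04],"angular":[0,0,0]}
    - {"travel":[-0.02,-0.003,0],"angular":[0,0,0]}
    - {"travel":[-0.04,-0.007,0],"angular":[0,0,0]}
    - {"travel":[-0.04,-0.008,0],"angular":[0,0,0]}
  claw: 0.087

```text
time: 14.9
position: [0.6048, -0.1896, 0.2085]
tool_rot: [2.224, 2.218, 0.0]
ft_force: [0.4, 0.1, -0.3]
grip_width: 0.939
```

Call:
servo_tool:
  series:
    - {"travel":[-0.04,-0.008,0],"angular":[0,0,0]}
    - {"travel":[-0.04,-0.008,0],"angular":[0,0,0]}
    - {"travel":[-0.03,-0.006,0],"angular":[0,0,0]}
    - {"travel":[-0.0135,-0.002,0],"angular":[0,0,0]}
    - {"travel":[0,0,0],"angular":[0,0,0]}

```text
time: 15.4
position: [0.5791, -0.315, 0.2075]
tool_rot: [-2.231, -2.21, 0.001]
ft_force: [0.1, 0.1, -0.1]
grip_width: 0.997
```

Run:
```python
from h import *
s=ctrl.get_image("scene")[:,:,::-1];t=ctrl.get_image("top")[:,:,::-1]
cv2.imwrite("pics/s9.png",s);cv2.imwrite("pics/t9.png",t)
z=np.zeros((600,800,3),np.uint8)
z[:,:400]=cv2.resize(s[180:330,250:350],(400,600),interpolation=cv2.INTER_CUBIC)
z[:,400:]=cv2.resize(t[180:330,290:390],(400,600),interpolation=cv2.INTER_CUBIC)
cv2.imwrite("pics/p9.png",z)
st=ctrl.get_state();print(st['position'],st['ft_force'],st['time'])
```

```text
[ 0.58088385 -0.31034298  0.20821213] [0.47223303 1.33343808 0.53648251] 15.5
```

View pics/p9.png

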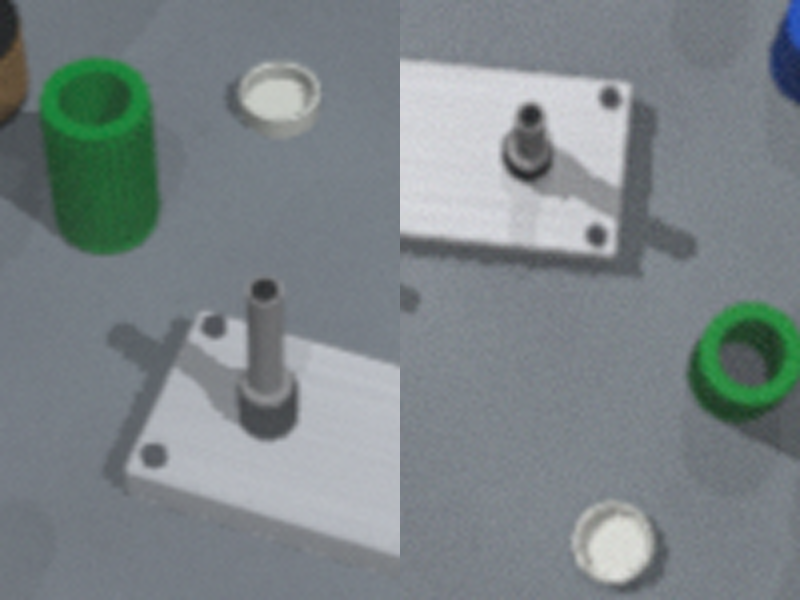

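View pics/s9.png

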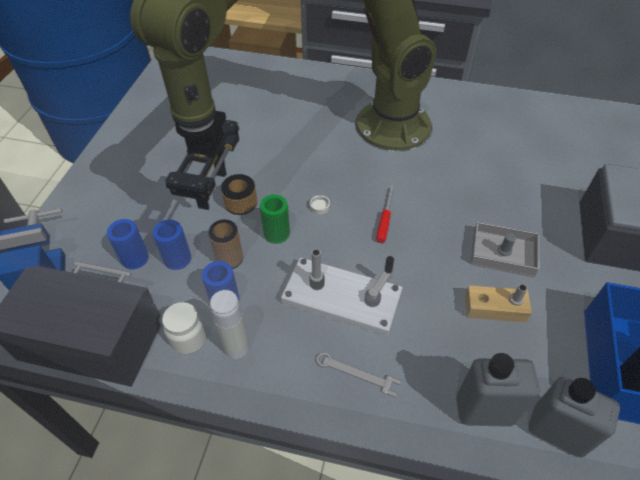

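The pipe stands upright with its collar on the collet, its top at crop (264,288) / (531,115). The gripper is above the tall brown cartridge. I'll check the pipe top by triangulation and start down.

Run:
```python
from h import *
a=((264.5)/4-.5+250,(290.5)/4-.5+180);b=((131.5)/4-.5+290,(115.5)/4-.5+180)
print(tri(a,b),onz("top",b,.149),onz("scene",a,.149))
```

```text
(array([ 0.6242698 , -0.08784101,  0.1506967 ]), np.float64(0.002193787592942482)) [ 0.62488464 -0.0889428   0.149     ] [ 0.62289258 -0.08706614  0.149     ]
```

Call:
servo_tool:
  series:
    - {"travel":[0,0,0.02],"angular":[0,0,0]}
    - {"travel":[0,0,0.03],"angular":[0,0,0]}
    - {"travel":[0,0,0.015],"angular":[0,0,0]}
    - {"travel":[0,0,0],"angular":[0,0,0]}
    - {"travel":[0,0,0],"angular":[0,0,0]}

```text
time: 16.0
position: [0.5809, -0.3116, 0.1442]
tool_rot: [2.225, 2.217, 0.001]
ft_force: [0.3, -0.3, 0.5]
grip_width: 1.001
```

Call:
servo_tool:
  series:
    - {"travel":[-0.001,0.001,0.02],"angular":[0,0,0]}
    - {"travel":[0,0,0.025],"angular":[0,0,0]}
    - {"travel":[0,0,0.02],"angular":[0,0,0]}
    - {"travel":[0,0,0.005],"angular":[0,0,0]}
    - {"travel":[0,0,0],"angular":[0,0,0]}

```text
time: 16.5
position: [0.5815, -0.3137, 0.0741]
tool_rot: [2.227, 2.215, 0.0]
ft_force: [-0.5, 0.3, -1.2]
grip_width: 0.997
```

Call:
servo_tool:
  series:
    - {"travel":[0,0,0],"angular":[0,0,0]}
    - {"travel":[0,0,0],"angular":[0,0,0]}
    - {"travel":[0,0,0],"angular":[0,0,0]}
    - {"travel":[0,0,0],"angular":[0,0,0]}
    - {"travel":[0,0,0],"angular":[0,0,0]}
  claw: 0.05
  squeeze: 20

```text
time: 17.0
position: [0.5813, -0.3141, 0.0741]
tool_rot: [2.227, 2.215, -0.0]
ft_force: [-1.0, -0.1, 3.1]
grip_width: 0.702
```

The jaws are at 61 mm, which is the cartridge body. Lift.

Call:
servo_tool:
  series:
    - {"travel":[0,0,-0.01],"angular":[0,0,0]}
    - {"travel":[0,0,-0.025],"angular":[0,0,0]}
    - {"travel":[0,0,-0.04],"angular":[0,0,0]}
    - {"travel":[0,0,-0.04],"angular":[0,0,0]}
    - {"travel":[0,0,-0.04],"angular":[0,0,0]}

```text
time: 17.5
position: [0.5807, -0.3135, 0.2301]
tool_rot: [-2.227, -2.215, 0.0]
ft_force: [1.5, -0.4, -1.3]
grip_width: 0.705
```

Call:
servo_tool:
  series:
    - {"travel":[0,0,-0.015],"angular":[0,0,0]}
    - {"travel":[0.015,0.003,0],"angular":[0,0,0]}
    - {"travel":[0.03,0.006,0],"angular":[0,0,0]}
    - {"travel":[0.04,0.008,0],"angular":[0,0,0]}

```text
time: 17.9
position: [0.5969, -0.229, 0.2401]
tool_rot: [-2.229, -2.208, 0.004]
ft_force: [-0.6, -0.1, -2.1]
grip_width: 0.701
```

Call:
servo_tool:
  series:
    - {"travel":[0.04,0.007,0],"angular":[0,0,0]}
    - {"travel":[0.04,0.007,0],"angular":[0,0,0]}
    - {"travel":[0.03,0.006,0],"angular":[0,0,0]}
    - {"travel":[0.02,0.004,0],"angular":[0,0,0]}
    - {"travel":[0.01,0.002,0],"angular":[0,0,0]}

```text
time: 18.4
position: [0.6242, -0.0842, 0.2408]
tool_rot: [-2.218, -2.218, 0.002]
ft_force: [-0.5, 0.1, -1.4]
grip_width: 0.703
```

Call:
servo_tool:
  series:
    - {"travel":[0,0,0],"angular":[0,0,0]}
    - {"travel":[0,0,0],"angular":[0,0,0]}
    - {"travel":[0,0,0],"angular":[0,0,0]}

```text
time: 18.7
position: [0.6249, -0.0913, 0.2427]
tool_rot: [-2.231, -2.212, 0.002]
ft_force: [-0.8, -0.1, -1.8]
grip_width: 0.703
```

Run:
```python
from h import *
s=ctrl.get_image("scene")[:,:,::-1]
crop(s,270,190,110,110,5,"pics/p10.png");st=ctrl.get_state();print(st['position'],st['tool_rot'],st['grip_width'],st['time'])
```

```text
[ 0.62497948 -0.09114502  0.24299587] [-2.23073596e+00 -2.21206945e+00  1.57127953e-03] 0.7040985924881293 18.75
```

View pics/p10.png

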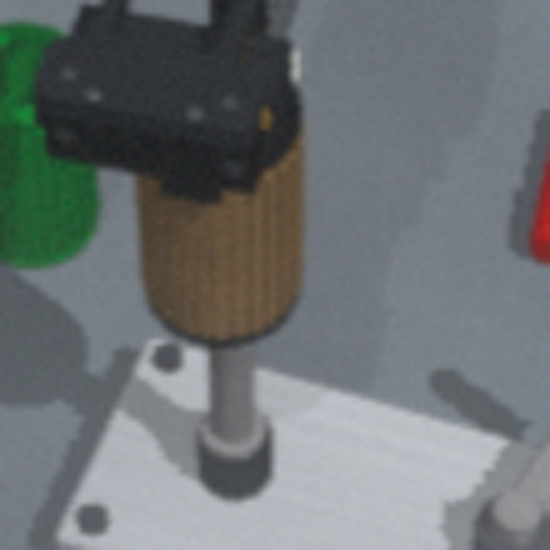

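Run:
```python
from h import *
for p in[(.625,-.0900,.169),(.6243,-.0878,.169),(.6243,-.0878,.06),(.6243,-.0878,.09)]:print((proj("scene",p)-[270,190]+.5)*5)
print([(proj("scene",(.6243,-.0878+d,.169))-[270,190]+.5)[0]*5 for d in(-.0325,.0325)])
```

```text
[221.92096148 286.61404152]
[227.54242257 286.25114621]
[230.48668914 435.85319687]
[229.72031487 396.91271373]
[np.float64(150.7303477510689), np.float64(304.96887103220985)]
```

The cartridge (crop 222,240) hangs about 2–3 mm to the -y side of the pipe (crop 234,400). I'll shift +2.5 mm and lower it over the pipe.

Call:
servo_tool:
  series:
    - {"travel":[0.0025,-0.0005,0],"angular":[0,0,0]}
    - {"travel":[0,0,0.01],"angular":[0,0,0]}
    - {"travel":[0,0,0.02],"angular":[0,0,0]}
    - {"travel":[0,0,0.02],"angular":[0,0,0]}
    - {"travel":[0,0,0],"angular":[0,0,0]}

```text
time: 19.25
position: [0.6225, -0.0869, 0.1897]
tool_rot: [-2.224, -2.212, 0.006]
ft_force: [-0.6, 0.7, -1.6]
grip_width: 0.7
```

Call:
servo_tool:
  series:
    - {"travel":[0,0,0.015],"angular":[0,0,0]}
    - {"travel":[0,0,0.015],"angular":[0,0,0]}
    - {"travel":[0,0,0],"angular":[0,0,0]}
    - {"travel":[0,0,0],"angular":[0,0,0]}

```text
time: 19.65
position: [0.6247, -0.0865, 0.1631]
tool_rot: [-2.227, -2.215, 0.0]
ft_force: [-0.5, 0.8, -1.6]
grip_width: 0.705
```

Run:
```python
from h import *
s=ctrl.get_image("scene")[:,:,::-1]
crop(s,280,200,80,100,6,"pics/p11.png");st=ctrl.get_state();print(st['position'],st['ft_force'],st['grip_width'],st['time'])
```

```text
[ 0.62512643 -0.08651691  0.16377421] [-0.1538927  -0.34571716 -2.21989619] 0.7017006064614139 19.7
```

View pics/p11.png

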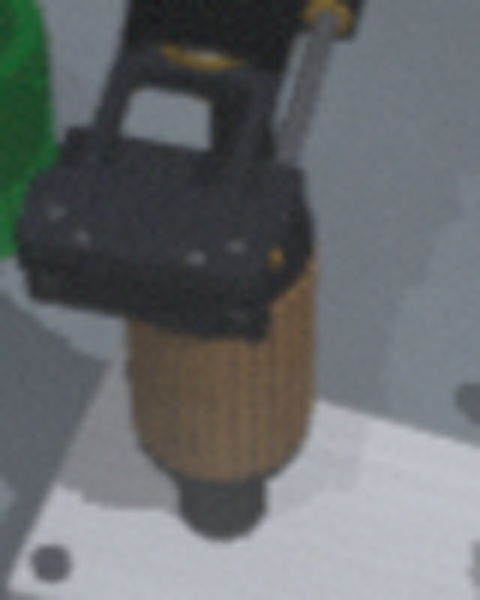

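The cartridge edges at crop 135–308 are centred on the collet at 180–267, so I'll keep lowering.

Call:
servo_tool:
  series:
    - {"travel":[-0.0008,0,0.01],"angular":[0,0,0]}
    - {"travel":[0,0,0.01],"angular":[0,0,0]}
    - {"travel":[0,0,0.008],"angular":[0,0,0]}
    - {"travel":[0,0,0.006],"angular":[0,0,0]}
    - {"travel":[0,0,0],"angular":[0,0,0]}

```text
time: 20.2
position: [0.6239, -0.0873, 0.1279]
tool_rot: [-2.226, -2.214, 0.002]
ft_force: [0.5, -0.2, -2.3]
grip_width: 0.703
```

Call:
servo_tool:
  series:
    - {"travel":[0,0,0.008],"angular":[0,0,0]}
    - {"travel":[0,0,0.008],"angular":[0,0,0]}
    - {"travel":[0,0,0.004],"angular":[0,0,0]}
    - {"travel":[0,0,0],"angular":[0,0,0]}

```text
time: 20.6
position: [0.6242, -0.0873, 0.1084]
tool_rot: [-2.227, -2.215, 0.002]
ft_force: [-0.5, 1.0, -1.5]
grip_width: 0.708
```

Call:
servo_tool:
  series:
    - {"travel":[0,0,0.002],"angular":[0,0,0]}
    - {"travel":[0,0,0.002],"angular":[0,0,0]}
    - {"travel":[0,0,0.001],"angular":[0,0,0]}
    - {"travel":[0,0,0],"angular":[0,0,0]}

```text
time: 21.0
position: [0.6248, -0.0873, 0.1044]
tool_rot: [2.227, 2.215, -0.0]
ft_force: [-0.2, -0.9, -1.5]
grip_width: 0.699
```

Call:
servo_tool:
  series:
    - {"travel":[0,0,0.001],"angular":[0,0,0]}
    - {"travel":[0,0,0.001],"angular":[0,0,0]}
    - {"travel":[0,0,0],"angular":[0,0,0]}

```text
time: 21.3
position: [0.6251, -0.0874, 0.1041]
tool_rot: [2.227, 2.214, -0.0]
ft_force: [-3.3, 0.4, 6.7]
grip_width: 0.706
```

Contact came at 7 N with TCP at 0.1041, as predicted, so the cartridge is on the plate. Release and rise.

Call:
servo_tool:
  series:
    - {"travel":[0,0,-0.001],"angular":[0,0,0]}
    - {"travel":[0,0,0],"angular":[0,0,0]}
    - {"travel":[0,0,0],"angular":[0,0,0]}
    - {"travel":[0,0,0],"angular":[0,0,0]}
  claw: 0.087

```text
time: 21.7
position: [0.6249, -0.0873, 0.1033]
tool_rot: [2.227, 2.215, 0.0]
ft_force: [0.9, 0.0, -0.3]
grip_width: 0.958
```

Call:
servo_tool:
  series:
    - {"travel":[0,0,-0.02],"angular":[0,0,0]}
    - {"travel":[0,0,-0.04],"angular":[0,0,0]}
    - {"travel":[0,0,-0.04],"angular":[0,0,0]}
    - {"travel":[0.0,-0.03,0],"angular":[0,0,0]}
    - {"travel":[0,-0.04,0],"angular":[0,0,0]}

```text
time: 22.2
position: [0.5561, -0.0863, 0.2046]
tool_rot: [2.225, 2.215, 0.005]
ft_force: [-1.6, -0.5, 0.0]
grip_width: 0.995
```

Call:
servo_tool:
  series:
    - {"travel":[0,-0.04,0],"angular":[0,0,0]}
    - {"travel":[0,-0.03,0],"angular":[0,0,0]}

```text
time: 22.4
position: [0.4828, -0.0865, 0.2031]
tool_rot: [-2.228, -2.215, 0.001]
ft_force: [-0.9, -0.6, 0.7]
grip_width: 1.0
```

Run:
```python
from h import *
s=ctrl.get_image("scene")[:,:,::-1];t=ctrl.get_image("top")[:,:,::-1]
cv2.imwrite("pics/s12.png",s);cv2.imwrite("pics/t12.png",t)
z=np.zeros((600,800,3),np.uint8)
z[:,:400]=cv2.resize(s[210:330,320:400],(400,600),interpolation=cv2.INTER_CUBIC)
z[:,400:]=cv2.resize(t[170:290,240:320],(400,600),interpolation=cv2.INTER_CUBIC)
cv2.imwrite("pics/p12.png",z)
crop(s,270,190,140,140,4,"pics/p13.png")
st=ctrl.get_state();print(st['position'],st['ft_force'],st['time'])
```

```text
[ 0.48170785 -0.0872506   0.203472  ] [-0.39601333 -0.05388347  0.94831473] 22.5
```

View pics/p12.png

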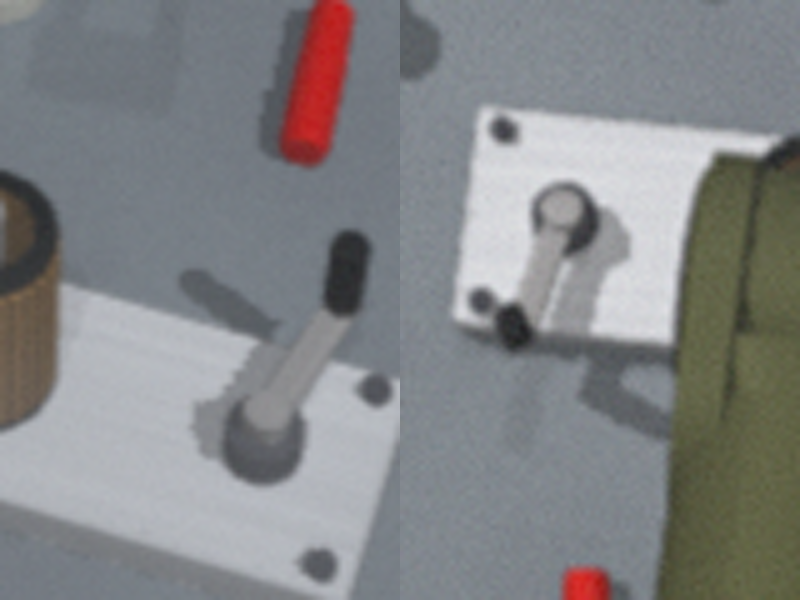

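View pics/p13.png

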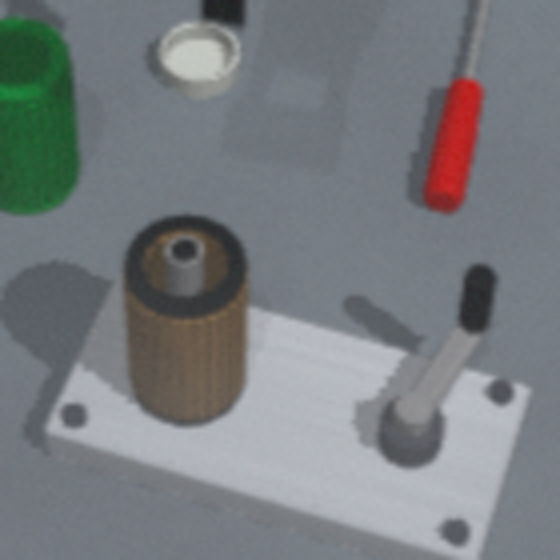

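The cartridge stands flat on the plate with the pipe tip showing inside its ring (crop 183,250). Now to locate the knob (scene crop 347,272; top crop 513,326).

Run:
```python
from h import *
s=cv2.imread("pics/s12.png");t=cv2.imread("pics/t12.png")
out=[]
for im,(x0,y0,x1,y1) in((s,(380,250,400,276)),(t,(255,225,270,245))):
    m=(im[y0:y1,x0:x1].max(2)<55).astype(np.uint8);n,l,st,c=cv2.connectedComponentsWithStats(m)
    k=1+np.argmax(st[1:,4]);out.append(c[k]+[x0,y0]);print(st[k],out[-1])
a,b=out
k,e=tri(a,b);print("knob mid",k.round(4),e,onz("top",b,.0825).round(4),onz("scene",a,.0825).round(4))
col=np.array([.6243,-.0885]);
ph=5.7*np.pi/180
y=np.array([np.sin(ph),np.cos(ph)]);x=np.array([np.cos(ph),-np.sin(ph)])
for yaw in(5,5.7,6.2):
    ph=np.radians(yaw);y=np.array([np.sin(ph),np.cos(ph)]);x=np.array([np.cos(ph),-np.sin(ph)])
    pv=col+.13*y;d=k[:2]-pv;print(yaw,"pivot",pv.round(4),"r",np.linalg.norm(d).round(4),"ang",np.degrees(np.arctan2(d@y,-(d@x))).round(1),"end",(pv+.07*y).round(4))
```

```text
[ 6  7  7 15 75] [388.74666667 264.13333333]
[ 5  7  6  7 28] [262.53571429 235.14285714]
knob mid [0.5716 0.0642 0.0836] 0.0018656691343951369 [0.5719 0.0634 0.0825] [0.5706 0.0651 0.0825]
5 pivot [0.6356 0.041 ] r 0.0681 ang 14.9 end [0.6417 0.1107]
5.7 pivot [0.6372 0.0409] r 0.0697 ang 13.9 end [0.6442 0.1105]
6.2 pivot [0.6383 0.0407] r 0.0708 ang 13.2 end [0.6459 0.1103]
```

Pivot and knob agree with the given sizes (r = 70 mm, lever at about 14°). I'll turn the tool so the jaws open along the lever's tangent.

Call:
servo_tool:
  series:
    - {"travel":[0,0,0],"angular":[0,0,-0.137]}
    - {"travel":[0,0,0],"angular":[0,0,-0.137]}
    - {"travel":[0,0,0],"angular":[0,0,-0.137]}
    - {"travel":[0,0,0],"angular":[0,0,-0.137]}
    - {"travel":[0,0,0],"angular":[0,0,-0.137]}
  claw: 0.042

```text
time: 23.0
position: [0.4858, -0.0864, 0.2035]
tool_rot: [1.345, 2.838, 0.001]
ft_force: [0.6, -0.7, 0.4]
grip_width: 0.631
```

Call:
servo_tool:
  series:
    - {"travel":[0,0,0],"angular":[0,0,-0.137]}
    - {"travel":[0,0,0],"angular":[0,0,-0.137]}
    - {"travel":[0,0,0],"angular":[0,0,-0.137]}
    - {"travel":[0,0,0],"angular":[0,0,-0.137]}
    - {"travel":[0,0,0],"angular":[0,0,0]}

```text
time: 23.5
position: [0.4857, -0.0864, 0.2034]
tool_rot: [0.535, 3.095, 0.001]
ft_force: [-0.6, -0.4, -0.2]
grip_width: 0.484
```

```bash
cat > rel.py <<'E'
import sys
from h import *
st=ctrl.get_state();R=cv2.Rodrigues(np.array(st['tool_rot']))[0]
tgt=np.array([float(v) for v in sys.argv[1:4]])
print(st['position'].round(4),"yaw",np.degrees(np.arctan2(R[1,0],R[0,0])).round(2),"tool-frame delta",(R.T@(tgt-st['position'])).round(4),st['ft_force'].round(1),st['time'])
E
python3 rel.py .5716 .0642 .203
```

```text
[ 0.4857 -0.0864  0.2034] yaw 160.38 tool-frame delta [-0.0304  0.1707  0.0005] [-0.6 -0.4 -0.2] 23.5
```

Call:
servo_tool:
  series:
    - {"travel":[-0.004,0.02,0],"angular":[0,0,0]}
    - {"travel":[-0.007,0.04,0],"angular":[0,0,0]}
    - {"travel":[-0.008,0.045,0],"angular":[0,0,0]}
    - {"travel":[-0.007,0.04,0],"angular":[0,0,0]}
    - {"travel":[-0.004,0.026,0],"angular":[0,0,0]}

```text
time: 24.0
position: [0.5721, 0.0681, 0.2035]
tool_rot: [0.538, 3.095, 0.004]
ft_force: [-0.9, 0.3, 0.0]
grip_width: 0.482
```

Call:
servo_tool:
  series:
    - {"travel":[0,0,0.02],"angular":[0,0,0]}
    - {"travel":[0,0,0.03],"angular":[0,0,0]}
    - {"travel":[0,0,0.01],"angular":[0,0,0]}
    - {"travel":[0,0,0],"angular":[0,0,0]}
    - {"travel":[0,0,0],"angular":[0,0,0]}

```text
time: 24.5
position: [0.5713, 0.0644, 0.1443]
tool_rot: [0.539, 3.094, 0.001]
ft_force: [0.8, 0.1, 0.1]
grip_width: 0.484
```

```bash
python3 rel.py .5716 .0642 .084
python3 - <<'E'
from h import *
s=ctrl.get_image("scene")[:,:,::-1]
crop(s,340,190,100,120,5,"pics/p14.png")
E
```

```text
[0.5713 0.0644 0.1443] yaw 160.25 tool-frame delta [-0.0003 -0.0001  0.0603] [0.8 0.1 0.1] 24.5
```

View pics/p14.png

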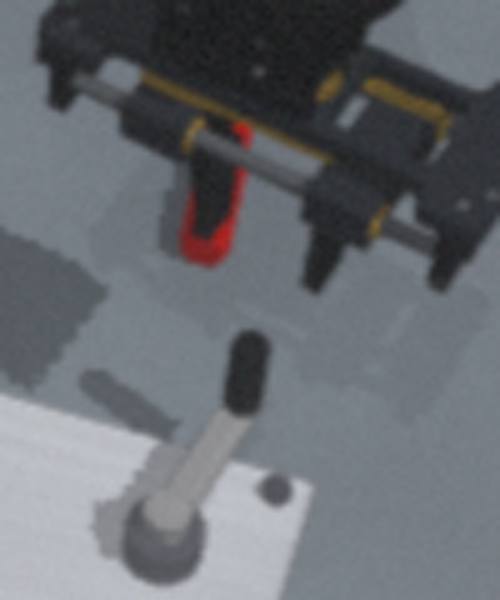

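The two fingers (crop 205,230 and 320,290) straddle the knob at (247,370). I'll lower and close gently.

Call:
servo_tool:
  series:
    - {"travel":[0,0,0.02],"angular":[0,0,0]}
    - {"travel":[0,0,0.025],"angular":[0,0,0]}
    - {"travel":[0,0,0.012],"angular":[0,0,0]}
    - {"travel":[0,0,0.003],"angular":[0,0,0]}
    - {"travel":[0,0,0],"angular":[0,0,0]}

```text
time: 25.05
position: [0.5711, 0.0644, 0.0841]
tool_rot: [0.537, 3.095, 0.0]
ft_force: [0.3, 0.3, 0.3]
grip_width: 0.48
```

Call:
servo_tool:
  series:
    - {"travel":[0,0,0],"angular":[0,0,0]}
    - {"travel":[0,0,0],"angular":[0,0,0]}
    - {"travel":[0,0,0],"angular":[0,0,0]}
    - {"travel":[0,0,0],"angular":[0,0,0]}
  claw: 0.01
  squeeze: 5

```text
time: 25.45
position: [0.5709, 0.0643, 0.0839]
tool_rot: [0.537, 3.095, -0.0]
ft_force: [-0.6, 0.1, 0.1]
grip_width: 0.205
```

Closed on the knob at 18 mm with no side force. Now the arc.

Call:
servo_tool:
  series:
    - {"travel":[-0.0004,0.007,0],"angular":[0,0,0.1]}
    - {"travel":[-0.0004,0.007,0],"angular":[0,0,0.1]}
    - {"travel":[-0.0004,0.007,0],"angular":[0,0,0.1]}
    - {"travel":[-0.0004,0.007,0],"angular":[0,0,0.1]}

```text
time: 25.85
position: [0.5853, 0.0884, 0.0836]
tool_rot: [1.147, 2.925, -0.0]
ft_force: [0.1, 0.6, -0.1]
grip_width: 0.112
```

Call:
servo_tool:
  series:
    - {"travel":[-0.0004,0.007,0],"angular":[0,0,0.1]}
    - {"travel":[-0.0004,0.007,0],"angular":[0,0,0.1]}
    - {"travel":[-0.0004,0.007,0],"angular":[0,0,0.1]}
    - {"travel":[-0.0004,0.007,0],"angular":[0,0,0.1]}

```text
time: 26.25
position: [0.6081, 0.1047, 0.0835]
tool_rot: [1.705, 2.639, 0.0]
ft_force: [0.5, 0.1, 0.6]
grip_width: 0.12
```

Call:
servo_tool:
  series:
    - {"travel":[-0.0004,0.007,0],"angular":[0,0,0.1]}
    - {"travel":[-0.0004,0.007,0],"angular":[0,0,0.1]}
    - {"travel":[-0.0004,0.007,0],"angular":[0,0,0.1]}
    - {"travel":[-0.0004,0.007,0],"angular":[0,0,0.1]}

```text
time: 26.65
position: [0.6353, 0.1107, 0.0834]
tool_rot: [-2.195, -2.248, -0.0]
ft_force: [0.8, -1.4, -0.2]
grip_width: 0.116
```

```bash
python3 rel.py .6443 .1106 .084
```

```text
[0.6353 0.1107 0.0834] yaw 91.36 tool-frame delta [-0.0003  0.009  -0.0006] [ 0.8 -1.4 -0.2] 26.65
```

The opening fell to 10 mm, so the knob is not in the jaws. I'll look.

Run:
```python
from h import *
s=ctrl.get_image("scene")[:,:,::-1];t=ctrl.get_image("top")[:,:,::-1]
z=np.zeros((600,800,3),np.uint8)
z[:,:400]=cv2.resize(s[200:320,350:430],(400,600),interpolation=cv2.INTER_CUBIC)
z[:,400:]=cv2.resize(t[170:290,220:300],(400,600),interpolation=cv2.INTER_CUBIC)
cv2.imwrite("pics/p15.png",z)
```

```text
(no output)
```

View pics/p15.png

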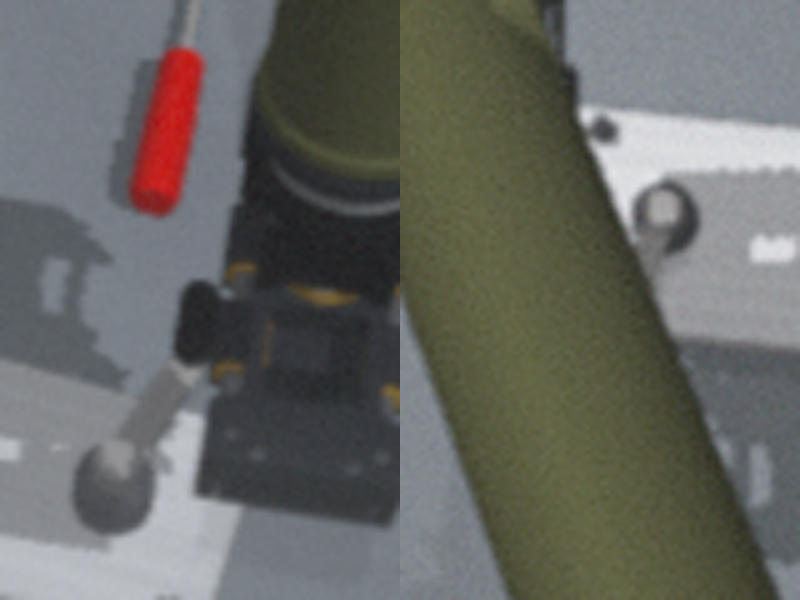

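Call:
servo_tool:
  series:
    - {"travel":[0,0,-0.02],"angular":[0,0,0]}
    - {"travel":[0,0,-0.04],"angular":[0,0,0]}
    - {"travel":[0,0,-0.04],"angular":[0,0,0]}
    - {"travel":[0.04,0,0],"angular":[0,0,0]}
    - {"travel":[0.04,0,0],"angular":[0,0,0]}
  claw: 0.042

```text
time: 27.25
position: [0.6342, 0.1895, 0.1856]
tool_rot: [2.191, 2.248, 0.004]
ft_force: [-0.8, -0.2, -0.3]
grip_width: 0.449
```

Call:
servo_tool:
  series:
    - {"travel":[0.04,0,0],"angular":[0,0,0]}

```text
time: 27.35
position: [0.6316, 0.2312, 0.1841]
tool_rot: [2.189, 2.253, 0.001]
ft_force: [0.1, -0.3, 0.1]
grip_width: 0.466
```

Run:
```python
from h import *
s=ctrl.get_image("scene")[:,:,::-1];t=ctrl.get_image("top")[:,:,::-1]
cv2.imwrite("pics/s16.png",s);cv2.imwrite("pics/t16.png",t)
z=np.zeros((600,800,3),np.uint8)
z[:,:400]=cv2.resize(s[220:310,350:410],(400,600),interpolation=cv2.INTER_CUBIC)
z[:,400:]=cv2.resize(t[180:270,235:295],(400,600),interpolation=cv2.INTER_CUBIC)
cv2.imwrite("pics/p16.png",z);print(ctrl.get_state()['position'])
```

```text
[0.62851183 0.23925658 0.18373736]
```

View pics/p16.png

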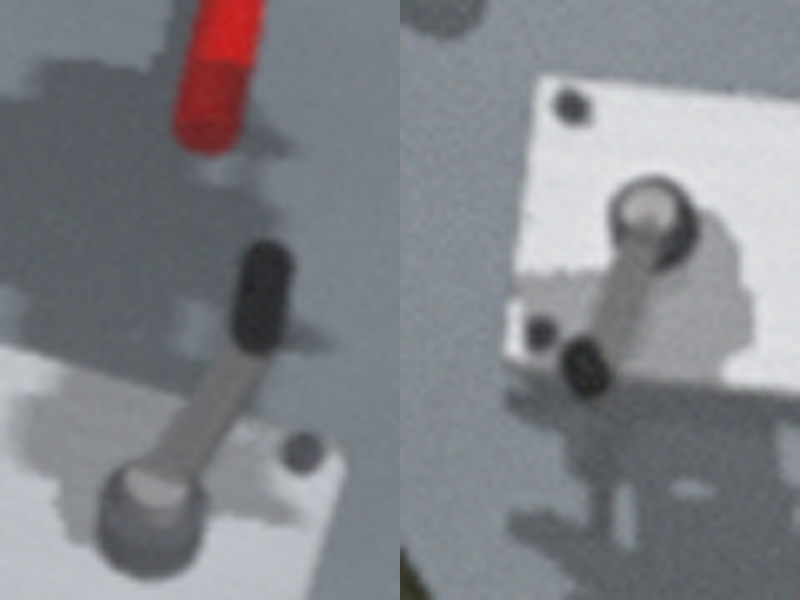

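The lever only shifted a degree or so. The knob is at scene crop (263,297) and top crop (586,367). I'll measure it properly, top and bottom separately.

Run:
```python
from h import *
s=cv2.imread("pics/s16.png");t=cv2.imread("pics/t16.png");out=[]
for im,(x0,y0,x1,y1) in((s,(380,252,400,276)),(t,(257,227,270,243))):
    m=(im[y0:y1,x0:x1].max(2)<55).astype(np.uint8);n,l,st,c=cv2.connectedComponentsWithStats(m)
    k=1+np.argmax(st[1:,4]);out.append(c[k]+[x0,y0]);print(st[k],out[-1])
k,e=tri(*out);print("mid",k.round(4),e)
pv=np.array([.6373,.041]);d=k[:2]-pv;print(np.linalg.norm(d),d)
q=lambda p,n:((p-([350,220] if n=="scene" else [235,180])+.5)*6.667+([0,0] if n=="scene" else [400,0])).round(0)
for p in[(.5716,.0642,.105),(.5716,.0642,.06),(k[0],k[1],.105),(k[0],k[1],.06)]: print(p,q(proj("scene",p),"scene"),q(proj("top",p),"top"))
```

```text
[ 5  5  8 15 85] [388.74117647 263.97647059]
[ 3  5  6  7 31] [262.25806452 235.22580645]
mid [0.5713 0.0645 0.0839] 0.001115821007155221
0.07003714622913933 [-0.06597734  0.02349877]
(0.5716, 0.0642, 0.105) [265. 259.] [579. 360.]
(0.5716, 0.0642, 0.06) [252. 338.] [590. 383.]
(np.float64(0.5713226576278456), np.float64(0.06449876901944801), 0.105) [266. 259.] [579. 361.]
(np.float64(0.5713226576278456), np.float64(0.06449876901944801), 0.06) [253. 338.] [589. 383.]
```

The knob is measured well (r = 70.0 mm, height right), so the 5 N grip was just too weak. I'll go back and grip firmly.

Call:
servo_tool:
  series:
    - {"travel":[0,0,0],"angular":[0,0,-0.134]}
    - {"travel":[0,0,0],"angular":[0,0,-0.134]}
    - {"travel":[0,0,0],"angular":[0,0,-0.134]}
    - {"travel":[0,0,0],"angular":[0,0,-0.134]}
    - {"travel":[0,0,0],"angular":[0,0,-0.134]}

```text
time: 27.95
position: [0.6315, 0.2297, 0.1833]
tool_rot: [-1.318, -2.852, 0.001]
ft_force: [-0.3, 0.1, -0.1]
grip_width: 0.48
```

Call:
servo_tool:
  series:
    - {"travel":[0,0,0],"angular":[0,0,-0.134]}
    - {"travel":[0,0,0],"angular":[0,0,-0.134]}
    - {"travel":[0,0,0],"angular":[0,0,-0.134]}
    - {"travel":[0,0,0],"angular":[0,0,-0.134]}
    - {"travel":[0,0,0],"angular":[0,0,0]}

```text
time: 28.45
position: [0.6316, 0.2297, 0.1832]
tool_rot: [-0.524, -3.097, 0.001]
ft_force: [-0.4, -0.1, 0.9]
grip_width: 0.483
```

```bash
python3 rel.py .5713 .0645 .184
```

```text
[0.6316 0.2297 0.1832] yaw 160.79 tool-frame delta [ 0.0026 -0.1758 -0.0007] [-0.4 -0.1  0.9] 28.45
```

Call:
servo_tool:
  series:
    - {"travel":[0.0006,-0.03,0],"angular":[0,0,0]}
    - {"travel":[0.001,-0.045,0],"angular":[0,0,0]}
    - {"travel":[0.0006,-0.045,0],"angular":[0,0,0]}
    - {"travel":[0.0004,-0.035,0],"angular":[0,0,0]}
    - {"travel":[0,-0.0208,0],"angular":[0,0,0]}

```text
time: 28.95
position: [0.5702, 0.0611, 0.1833]
tool_rot: [-0.537, -3.095, 0.004]
ft_force: [0.4, 0.3, -0.0]
grip_width: 0.486
```

Call:
servo_tool:
  series:
    - {"travel":[0,0,0.02],"angular":[0,0,0]}
    - {"travel":[0,0,0.02],"angular":[0,0,0]}
    - {"travel":[0,0,0],"angular":[0,0,0]}
    - {"travel":[0,0,0],"angular":[0,0,0]}

```text
time: 29.35
position: [0.571, 0.0653, 0.1437]
tool_rot: [-0.529, -3.096, 0.0]
ft_force: [-1.1, 0.0, 0.5]
grip_width: 0.48
```

```bash
python3 rel.py .5713 .0645 .080
```

```text
[0.571  0.0653 0.1437] yaw 160.62 tool-frame delta [-0.0006 -0.0006  0.0637] [-1.1  0.   0.5] 29.35
```

Call:
servo_tool:
  series:
    - {"travel":[-0.0006,-0.0006,0.02],"angular":[0,0,0]}
    - {"travel":[0,0,0.025],"angular":[0,0,0]}
    - {"travel":[0,0,0.014],"angular":[0,0,0]}
    - {"travel":[0,0,0.003],"angular":[0,0,0]}
    - {"travel":[0,0,0],"angular":[0,0,0]}

```text
time: 29.85
position: [0.5718, 0.0648, 0.0819]
tool_rot: [0.527, 3.097, 0.0]
ft_force: [-0.2, 0.1, -0.3]
grip_width: 0.486
```

Call:
servo_tool:
  series:
    - {"travel":[0,0,0],"angular":[0,0,0]}
    - {"travel":[0,0,0],"angular":[0,0,0]}
    - {"travel":[0,0,0],"angular":[0,0,0]}
    - {"travel":[0,0,0],"angular":[0,0,0]}
    - {"travel":[0,0,0],"angular":[0,0,0]}
  claw: 0.012
  squeeze: 30

```text
time: 30.35
position: [0.5716, 0.0645, 0.0816]
tool_rot: [0.527, 3.097, -0.0]
ft_force: [-0.1, 1.0, 0.0]
grip_width: 0.163
```

Call:
servo_tool:
  series:
    - {"travel":[0,0,0],"angular":[0,0,0]}
    - {"travel":[0,0,0],"angular":[0,0,0]}

```text
time: 30.55
position: [0.5715, 0.0645, 0.0814]
tool_rot: [-0.527, -3.097, 0.0]
ft_force: [-0.7, 0.1, -0.4]
grip_width: 0.143
```

It closed to 12 mm, so nothing is between the pads. I'll look before moving.

Run:
```python
from h import *
s=ctrl.get_image("scene")[:,:,::-1];t=ctrl.get_image("top")[:,:,::-1]
cv2.imwrite("pics/s17.png",s);cv2.imwrite("pics/t17.png",t)
z=np.zeros((600,800,3),np.uint8)
z[:,:400]=cv2.resize(s[200:290,360:420],(400,600),interpolation=cv2.INTER_CUBIC)
z[:,400:]=cv2.resize(t[180:270,235:295],(400,600),interpolation=cv2.INTER_CUBIC)
cv2.imwrite("pics/p17.png",z)
for p in[(.5715,.0645,.105),(.5715,.0645,.07)]: print((proj("scene",p)-[360,200]+.5)*6.667)
```

```text
[199.48550081 392.52375436]
[189.09566858 454.53519307]
```

View pics/p17.png

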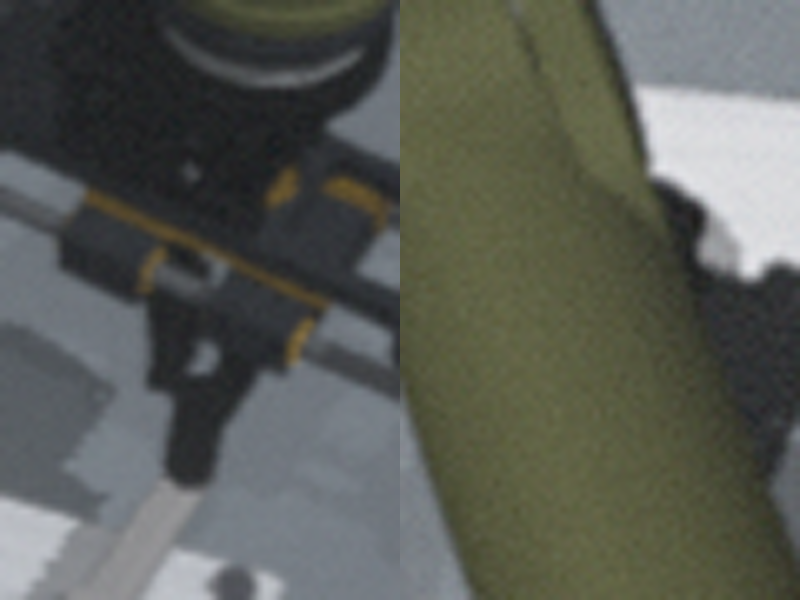

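Run:
```python
from h import *
R=np.array([np.sin(np.radians(160.3)),-np.cos(np.radians(160.3)),0])
for z in(.133,.152,.18):
  for sgn in(-1,1):
    p=np.array([.5713,.0644,z])+R*sgn*.021;print(z,((proj("scene",p)-[340,190]+.5)*5).round(0))
print('now');
for z in(.07,.09,.12,.14):
    print(z,((proj("scene",(.5715,.0645,z))-[360,200]+.5)*6.667).round(0))
s=cv2.imread("pics/s17.png");s=cv2.convertScaleAbs(s[220:280,370:410],alpha=2.2,beta=10)
crop(s,0,0,40,60,10,"pics/p18.png");st=ctrl.get_state();print(st['grip_width'])
```

```text
0.133 [213. 284.]
0.133 [300. 327.]
0.152 [217. 257.]
0.152 [305. 299.]
0.18 [223. 215.]
0.18 [313. 258.]
now
0.07 [189. 455.]
0.09 [195. 419.]
0.12 [204. 365.]
0.14 [210. 327.]
0.13383168322483216
```

View pics/p18.png

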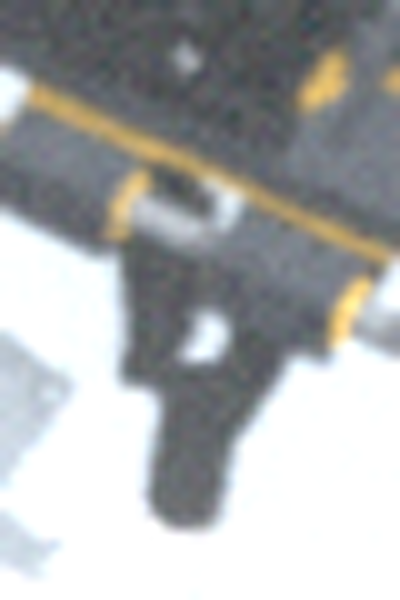

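Run:
```python
from h import *
# p10 : front finger tip, TCP (.625,-.0911,.243)
for x in(.656,.665,.672): print(x,((proj("scene",(x,-.0911,.232))-[270,190]+.5)*5).round(0))
print("cart top rim front",((proj("scene",(.625+.0325,-.09,.279))-[270,190]+.5)*5).round(0))
# base: gripper geometry at start pic, TCP (.2823,-.5848,.1939) yaw 25.8
y=np.array([.434,-.90,0])
for sg in(-1,1): print("start tip",proj("scene",np.array([.2823,-.5848,.183])+y*sg*.0435).round(1),proj("top",np.array([.2823,-.5848,.183])+y*sg*.0435).round(1))
s=cv2.imread("pics/scene0.png");crop(s,80,20,120,90,6,"pics/p19.png")
```

```text
0.656 [198. 249.]
0.665 [192. 267.]
0.672 [188. 281.]
cart top rim front [197. 174.]
start tip [174.  102.2] [522.8 356.8]
start tip [139.2 106.8] [555.4 339.8]
```

View pics/p19.png

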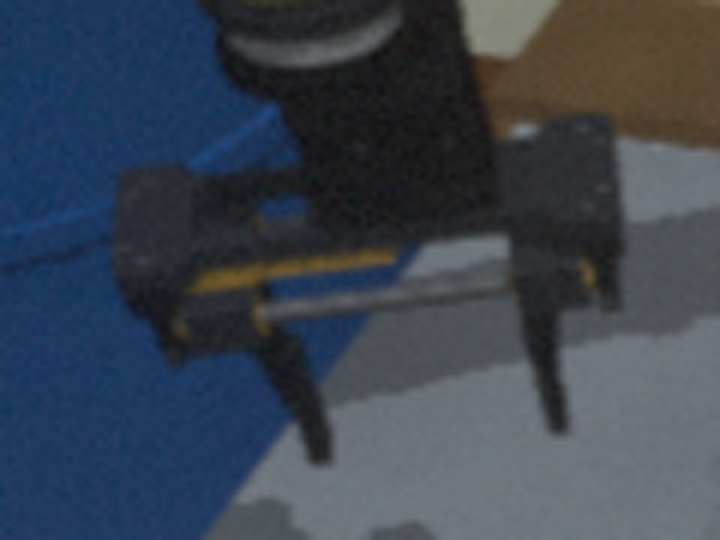

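Pads and tips appear consistently about 10 px (about 27 mm) higher in the pictures than the stated tip position. That also shows in the start picture (tips at (133,97) and (173,92), predicted (139,107) and (174,102)) and on the cartridge. So the fingers closed over the knob's top rather than beside it. Opening and going 24 mm deeper is safe under either geometry: the jaws straddle the arm, and the plate is lower still.

Call:
servo_tool:
  series:
    - {"travel":[0,0,-0.005],"angular":[0,0,0]}
    - {"travel":[0,0,0],"angular":[0,0,0]}
    - {"travel":[0,0,0],"angular":[0,0,0]}
    - {"travel":[0,0,0],"angular":[0,0,0]}
    - {"travel":[0,0,0],"angular":[0,0,0]}
  claw: 0.045

```text
time: 31.15
position: [0.5715, 0.0645, 0.0863]
tool_rot: [-0.527, -3.097, 0.0]
ft_force: [-0.4, 0.2, -0.3]
grip_width: 0.476
```

Call:
servo_tool:
  series:
    - {"travel":[0,0,0.009],"angular":[0,0,0]}
    - {"travel":[0,0,0.01],"angular":[0,0,0]}
    - {"travel":[0,0,0.006],"angular":[0,0,0]}
    - {"travel":[0,0,0],"angular":[0,0,0]}

```text
time: 31.55
position: [0.5703, 0.0644, 0.0597]
tool_rot: [-0.527, -3.094, 0.001]
ft_force: [-0.7, -0.1, 0.4]
grip_width: 0.517
```

```bash
python3 rel.py .5713 .0645 .058;  python3 - <<'E'
from h import *
s=ctrl.get_image("scene")[:,:,::-1]
crop(cv2.convertScaleAbs(s,alpha=1.7),350,200,80,90,6,"pics/p20.png")
E
```

```text
[0.5703 0.0644 0.0597] yaw 160.68 tool-frame delta [-0.0009  0.0005  0.0017] [-0.7 -0.1  0.4] 31.55
```

View pics/p20.png

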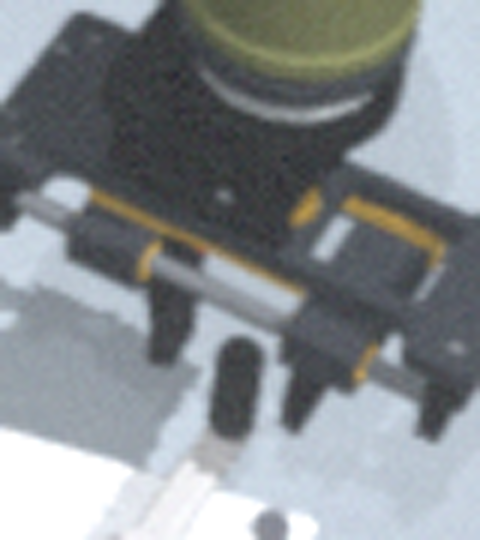

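Now the tips (crop 165,360 and 292,430) are either side of the knob (232,388), about half-way up it. I'll go 6 mm deeper and close.

Call:
servo_tool:
  series:
    - {"travel":[-0.0005,0,0.004],"angular":[0,0,0]}
    - {"travel":[0,0,0.003],"angular":[0,0,0]}
    - {"travel":[0,0,0],"angular":[0,0,0]}

```text
time: 31.9
position: [0.5717, 0.0643, 0.054]
tool_rot: [-0.527, -3.096, 0.0]
ft_force: [0.5, -0.7, 0.0]
grip_width: 0.515
```

Call:
servo_tool:
  series:
    - {"travel":[0,0,0],"angular":[0,0,0]}
    - {"travel":[0,0,0],"angular":[0,0,0]}
    - {"travel":[0,0,0],"angular":[0,0,0]}
    - {"travel":[0,0,0],"angular":[0,0,0]}
    - {"travel":[0,0,0],"angular":[0,0,0]}
  claw: 0.01
  squeeze: 20

```text
time: 32.4
position: [0.5721, 0.0645, 0.0545]
tool_rot: [0.527, 3.097, 0.0]
ft_force: [-0.7, -0.3, -0.4]
grip_width: 0.198
```

Call:
servo_tool:
  series:
    - {"travel":[0,0,0],"angular":[0,0,0]}
    - {"travel":[0,0,0],"angular":[0,0,0]}

```text
time: 32.6
position: [0.5721, 0.0645, 0.0545]
tool_rot: [0.527, 3.097, 0.0]
ft_force: [-0.3, 0.2, 0.2]
grip_width: 0.2
```

It now holds stably at 17.4 mm, so the knob is gripped. Arc, with checks.

Call:
servo_tool:
  series:
    - {"travel":[-0.0004,0.007,0],"angular":[0,0,0.1]}
    - {"travel":[-0.0004,0.007,0],"angular":[0,0,0.1]}
    - {"travel":[-0.0004,0.007,0],"angular":[0,0,0.1]}

```text
time: 32.9
position: [0.5814, 0.0828, 0.0545]
tool_rot: [-0.99, -2.981, 0.002]
ft_force: [-1.8, 0.1, 2.9]
grip_width: 0.203
```

Call:
servo_tool:
  series:
    - {"travel":[-0.0004,0.007,0],"angular":[0,0,0.1]}
    - {"travel":[-0.0004,0.007,0],"angular":[0,0,0.1]}
    - {"travel":[-0.0004,0.007,0],"angular":[0,0,0.1]}

```text
time: 33.2
position: [0.5962, 0.0979, 0.0545]
tool_rot: [-1.424, -2.799, 0.002]
ft_force: [-3.1, -0.2, 2.1]
grip_width: 0.198
```

Call:
servo_tool:
  series:
    - {"travel":[-0.0004,0.007,0],"angular":[0,0,0.1]}
    - {"travel":[-0.0004,0.007,0],"angular":[0,0,0.1]}
    - {"travel":[-0.0004,0.007,0],"angular":[0,0,0.1]}

```text
time: 33.5
position: [0.6147, 0.1077, 0.0545]
tool_rot: [-1.826, -2.555, 0.002]
ft_force: [-2.3, -0.5, 3.2]
grip_width: 0.196
```

Call:
servo_tool:
  series:
    - {"travel":[-0.0004,0.007,0],"angular":[0,0,0.1]}
    - {"travel":[-0.0004,0.007,0],"angular":[0,0,0.1]}
    - {"travel":[0,0,0],"angular":[0,0,0]}

```text
time: 33.8
position: [0.6292, 0.1112, 0.0546]
tool_rot: [-2.068, -2.364, -0.0]
ft_force: [-1.2, 1.4, 3.3]
grip_width: 0.198
```

```bash
python3 rel.py .6443 .1106 .055
```

```text
[0.6292 0.1112 0.0546] yaw 97.64 tool-frame delta [-0.0026  0.0148 -0.0005] [-1.2  1.4  3.3] 33.8
```

The lever is following. Two more steps, then press gently to the stop.

Call:
servo_tool:
  series:
    - {"travel":[-0.0004,0.006,0],"angular":[0,0,0.09]}
    - {"travel":[-0.0004,0.006,0],"angular":[0,0,0.09]}
    - {"travel":[0,0,0],"angular":[0,0,0]}

```text
time: 34.1
position: [0.6413, 0.1116, 0.0546]
tool_rot: [-2.27, -2.171, -0.002]
ft_force: [-0.8, 2.8, 2.0]
grip_width: 0.197
```

Call:
servo_tool:
  series:
    - {"travel":[0,0.002,0],"angular":[0,0,0.03]}
    - {"travel":[0,0,0],"angular":[0,0,0]}

```text
time: 34.3
position: [0.6428, 0.1115, 0.0545]
tool_rot: [-2.302, -2.136, -0.001]
ft_force: [-2.4, 2.3, 2.3]
grip_width: 0.208
```

Call:
servo_tool:
  series:
    - {"travel":[0,0.002,0],"angular":[0,0,0]}
    - {"travel":[0,0,0],"angular":[0,0,0]}

```text
time: 34.5
position: [0.6442, 0.1114, 0.0545]
tool_rot: [-2.302, -2.135, 0.001]
ft_force: [-3.5, 3.5, 3.7]
grip_width: 0.199
```

```bash
python3 rel.py .6443 .1106 .055
```

```text
[0.6442 0.1114 0.0545] yaw 85.7 tool-frame delta [-0.0008  0.0002 -0.0005] [-3.5  3.5  3.7] 34.5
```

Call:
servo_tool:
  series:
    - {"travel":[0,0.002,0],"angular":[0,0,0]}
    - {"travel":[0,0,0],"angular":[0,0,0]}

```text
time: 34.7
position: [0.6457, 0.1114, 0.0545]
tool_rot: [-2.301, -2.135, 0.002]
ft_force: [-4.1, 3.4, 5.2]
grip_width: 0.2
```

Call:
servo_tool:
  series:
    - {"travel":[0,0.002,0],"angular":[0,0,0]}
    - {"travel":[0,0,0],"angular":[0,0,0]}

```text
time: 34.9
position: [0.6456, 0.1116, 0.0543]
tool_rot: [-2.299, -2.134, 0.007]
ft_force: [-10.2, 3.7, 8.6]
grip_width: 0.201
```

Call:
servo_tool:
  series:
    - {"travel":[0,0.0015,0],"angular":[0,0,0]}
    - {"travel":[0,0,0],"angular":[0,0,0]}

```text
time: 35.1
position: [0.6456, 0.1116, 0.0543]
tool_rot: [-2.297, -2.134, 0.011]
ft_force: [-13.7, 2.5, 10.9]
grip_width: 0.199
```

Call:
servo_tool:
  series:
    - {"travel":[0,-0.002,0],"angular":[0,0,0]}
    - {"travel":[0,0,0],"angular":[0,0,0]}

```text
time: 35.3
position: [0.6456, 0.1115, 0.0544]
tool_rot: [-2.299, -2.135, 0.005]
ft_force: [-7.9, 4.3, 6.1]
grip_width: 0.203
```

Call:
servo_tool:
  series:
    - {"travel":[0,0,0],"angular":[0,0,0]}
    - {"travel":[0,0,0],"angular":[0,0,0]}
    - {"travel":[0,0,0],"angular":[0,0,0]}
    - {"travel":[0,0,0],"angular":[0,0,0]}
  claw: 0.045

```text
time: 35.7
position: [0.6492, 0.1087, 0.0542]
tool_rot: [2.305, 2.133, -0.001]
ft_force: [0.3, 0.3, -0.4]
grip_width: 0.468
```

Call:
servo_tool:
  series:
    - {"travel":[0,0,-0.02],"angular":[0,0,0]}
    - {"travel":[0,0,-0.04],"angular":[0,0,0]}
    - {"travel":[0,0,-0.04],"angular":[0,0,0]}
    - {"travel":[0,0,-0.04],"angular":[0,0,0]}
    - {"travel":[0.03,0,0],"angular":[0,0,0]}

```text
time: 36.2
position: [0.6561, 0.1345, 0.2017]
tool_rot: [2.307, 2.118, 0.011]
ft_force: [0.0, -0.5, -0.5]
grip_width: 0.516
```

Call:
servo_tool:
  series:
    - {"travel":[0.045,-0.02,0],"angular":[0,0,0]}
    - {"travel":[0.045,-0.02,0],"angular":[0,0,0]}
    - {"travel":[0.045,-0.02,0],"angular":[0,0,0]}
    - {"travel":[0.03,-0.02,0],"angular":[0,0,0]}

```text
time: 36.6
position: [0.5825, 0.3141, 0.1944]
tool_rot: [-2.301, -2.137, -0.002]
ft_force: [-0.4, 0.6, -0.4]
grip_width: 0.514
```

Run:
```python
from h import *
s=ctrl.get_image("scene")[:,:,::-1];t=ctrl.get_image("top")[:,:,::-1]
cv2.imwrite("pics/s21.png",s);cv2.imwrite("pics/t21.png",t)
z=np.zeros((500,800,3),np.uint8)
z[:,:400]=cv2.resize(s[220:345,300:400][:,:],(400,500),interpolation=cv2.INTER_CUBIC)
z[:,400:]=cv2.resize(t[160:285,240:340],(400,500),interpolation=cv2.INTER_CUBIC)
cv2.imwrite("pics/p21.png",z)
st=ctrl.get_state();print(st['position'],st['time'])
```

```text
[0.57917473 0.31832852 0.19489052] 36.7
```

View pics/p21.png

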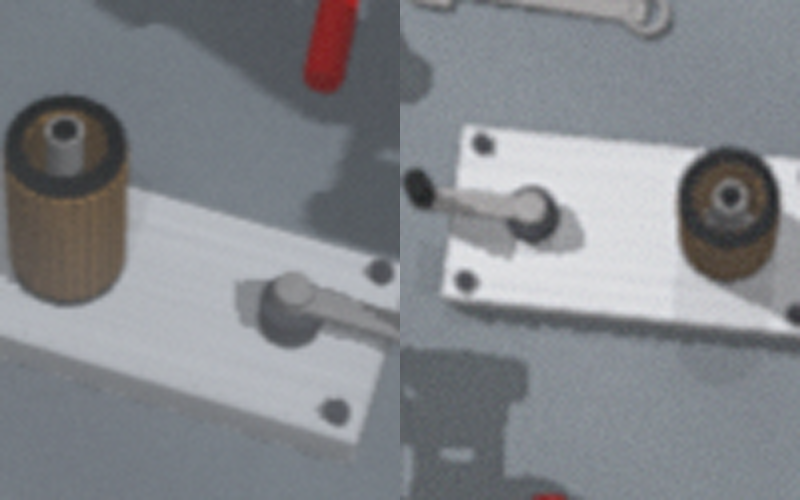

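View pics/s21.png

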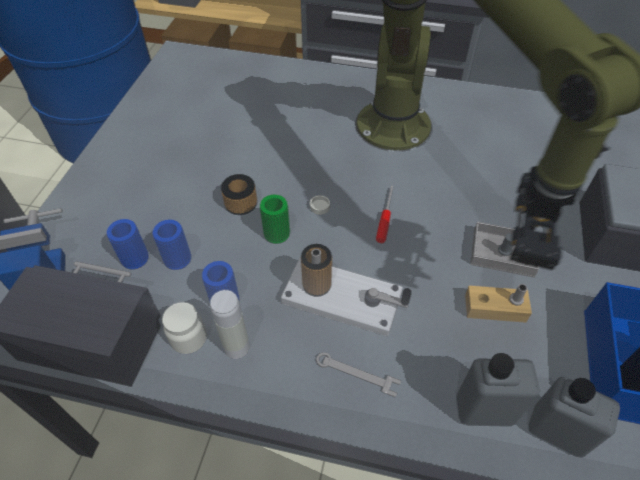

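The lever points along the plate (knob at scene (405,296), top (245,207)), the cartridge stands over the pipe, and the plug is in the tray. A numeric check before handing in:

Run:
```python
from h import *
s=cv2.imread("pics/s21.png");t=cv2.imread("pics/t21.png");out=[]
for im,(x0,y0,x1,y1) in((s,(396,285,416,310)),(t,(238,198,252,216))):
    m=(im[y0:y1,x0:x1].max(2)<55).astype(np.uint8);n,l,st,c=cv2.connectedComponentsWithStats(m)
    k=1+np.argmax(st[1:,4]);out.append(c[k]+[x0,y0]);print(st[k],out[-1])
k,e=tri(*out);print("knob",k.round(4),e)
ph=np.radians(5.8);y=np.array([np.sin(ph),np.cos(ph)]);x=np.array([np.cos(ph),-np.sin(ph)])
pv=np.array([.6243,-.0882])+.13*y;d=k[:2]-pv;print("r",np.linalg.norm(d),"angle",np.degrees(np.arctan2(d@y,-(d@x))))
g=lambda X,Y,o:((X+.5)/4-.5+o[0],(Y+.5)/4-.5+o[1])
print("pipe tip",tri(g(64,130,(300,220)),g(330,195,(240,160))))
print("cart top",tri(g(66,147,(300,220)),g(329,197,(240,160))))
```

```text
Traceback (most recent call last):
ValueError: attempt to get argmax of an empty sequence
```

Run:
```python
from h import *
s=cv2.imread("pics/s21.png");t=cv2.imread("pics/t21.png");out=[]
for im,th,(x0,y0,x1,y1) in((s,72,(396,282,416,310)),(t,62,(236,196,252,216))):
    m=(im[y0:y1,x0:x1].max(2)<th).astype(np.uint8);n,l,st,c=cv2.connectedComponentsWithStats(m)
    k=1+np.argmax(st[1:,4]);out.append(c[k]+[x0,y0]);print(st[k],out[-1])
k,e=tri(*out);print("knob",k.round(4),e)
ph=np.radians(5.8);y=np.array([np.sin(ph),np.cos(ph)]);x=np.array([np.cos(ph),-np.sin(ph)])
pv=np.array([.6243,-.0882])+.13*y;d=k[:2]-pv;print("r",np.linalg.norm(d),"angle",np.degrees(np.arctan2(d@y,-(d@x))))
g=lambda X,Y,o:((X+.5)/4-.5+o[0],(Y+.5)/4-.5+o[1])
print("pipe tip",tri(g(64,130,(300,220)),g(330,195,(240,160))))
print("cart top",tri(g(66,147,(300,220)),g(329,197,(240,160))))
```

```text
[ 6  7  9 15 98] [405.71428571 295.76530612]
[ 6  7  6  9 38] [244.5        206.78947368]
knob [0.6456 0.111  0.0854] 0.0020900972982970454
r 0.07035953525464268 angle 90.89326717169028
pipe tip (array([ 0.62430532, -0.08752264,  0.15080116]), np.float64(0.0015918996121082687))
cart top (array([ 0.6259412 , -0.08663249,  0.13840824]), np.float64(0.002446371837887588))
```

The checks agree: lever at 91°, pipe tip at 0.151, cartridge top at about 0.14. The gripper is clear of everything.

```bash
python3 -c "
from bench import ctrl
print(ctrl.close_job(), ctrl.get_state()['time'])"
```

```text
the job is handed in; nothing more can be done
the job is handed in; nothing more can be done
```

The oil filter is made up in the order asked, and I handed the job in at about 37 s of the 72 s allowed; the hand-in gives no verdict.

| Item | Last check |
|---|---|
| Blanking plug | Stands in the steel tray |
| Longer pipe | Collar down on the collet. Force rose to 18 N with no further travel, and the tip measured 151 mm above the table against 149 mm expected. |
| Tall brown cartridge | On the plate. It made contact at the predicted height, and its top measured about 138 mm against 140 mm expected. |
| Drain lever | Pressed to its stop; the camera put it at about 91°, with the knob 70 mm from the pivot. |

The shorter pipe, the low wide cartridge and the blue and green look-alikes were not touched and are where they stood.

- **Lever took two tries:** My first grip closed over the top of the knob, so the lever barely moved. A second close at about the same height also missed.
- **Fingertips higher than stated:** In the pictures the fingertips sat about 27 mm higher than the interface text says. Gripping about 27 mm lower held the knob and worked.

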